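# Clear the failed cup out of the crack tester

### The arm

A 7-joint arm with a two-finger parallel gripper is mounted at the origin on a cart in front of the work surface, level with it; the furniture and walls round the work are solid. World frame = base frame: x ahead of the robot, y to its left, z up, the work surface at z = 0. Lengths are in m, angles in rad, forces in N, time in s.
With the tool pointing down it reaches from about 0.4 to 0.85 m from the base axis. Payload 4.5 kg.
Tool frame: the origin (TCP) lies on the centre line of the jaws, within the pads' length; the fingertips stand 14 mm ahead of it and the grasp point (between the pads) lies 5 mm behind it (r.tcp_to_tips is the z of the fingertips in the tool frame, in m); z points along the fingers, y is the direction in which the jaws open and shut (so a half turn about z gives the same grasp; the last joint's range is limited). The gripper opens to 88 mm and grips with 3 to 60 N. Pads are 18 mm wide; open, the fingers measure 123 mm over their backs; the gripper's body (75 mm by 187 mm) begins 45 mm behind the grasp point.
Start: joints at [1.151, 0.689, -0.195, 1.565, 0.157, 0.902, -0.215], TCP at [0.274, -0.562, 0.253] pointing down, gripper open.
Joint ranges: [-3.01, 3.01], [-0.46, 2.08], [-1.47, 1.51], [0.13, 2.56], [-1, 4.14], [0.04, 2.09], [-2.66, 2.66]. Speed limits (rad/s): [2.57, 2.57, 3.14, 3.14, 3.14, 3.14, 3.14].

### API

Orientations are given as a unit quaternion [x, y, z, w].
In Python, from plant import r, viewer gives the robot as it stands.
- The arm moves only by the shell command python3 -m inch 'ROWS' [FORCE]. ROWS is JSON, a list of rows, each a list of 3 entries, a list of its own where there are three numbers: the closure, from 0 (fully open) to 1 (shut), then the shift along the tool's x, y, z in cm, then the turn about the tool's z in degrees. In form: [[fingers, [x, y, z], yaw], ...]. A call has 1 to 20 rows; each row is the pose to reach, as a shift and turn from the pose commanded when the call began, along the tool's axes at that moment; what a row does not reach only later rows make up. A row lasts 1/10 s, in which the tool goes at most 50 mm and 8.59 degrees, less where a joint would pass 70% of its speed; a pose out of reach is approached as far as the arm can. A call with a gripper value outside its range is refused whole. The fingers move at their own pace and stop on an object; FORCE is the grip in N (left out, the last holds). Time passes only in rows, so rows that repeat a pose let the fingers close. It gives the time, the measured TCP pose, the force and the opening at its end, in the units of the state.
- r.get_state(): the state, without advancing time (a new reading comes with each control period).
- viewer.snapshot(name): name is "side" or "top"; returns the picture (384x512x3 uint8, red, green, blue); there is no depth.
- viewer.camera_params(name): a dict with "intrinsics" (3x3 intrinsics, pixels), "k1" (the pictures are not rectified: a ray, as slopes to the right and down, at radius r is drawn at 1 + k1 r^2 times it, then the intrinsics apply), "world_to_cam" (4x4, takes a point from world to camera coordinates). Camera axes: x right, y up, looking along -z (the intrinsics and any distortion apply to the point x, -y, -z); pixel columns grow to the right and rows downward; lengths in m; the calibration is good to about 2 mm. A picture is of the moment at which its call begins. camera_params takes no time and is no camera call.
- r.finish_job(): hands the job in, once; it reports no verdict.
Trained networks look in the newest picture that a camera, given by its name, has taken for a name from the list of things; names that differ only in an ending like _2 or _b are one class to them, and where a whole thing is asked for, a point or a joint stands for the part that bears it (a point fixed in the world has none). Each returns a list of dicts, best first, with "p" (0 to 1); they miss things now and then, are a little off and sometimes report something else, mostly with a low value. They report only what shows in the picture. A call takes as long as a camera call.
- viewer.outline_of(camera, name): "pixels" (384x512 bool, what is visible of it) and "bbox" ([left, top, width, height] in pixels, round what is visible of it).
The state is a dict: "clock": time; "q": joint angles; "qd": joint speeds; "joint_torque": joint torques, N m; "tool_pos": TCP position; "eef_rot": TCP orientation; "contact_force": force on the tool from outside, world axes, zero at the start; "moment": the same for the moment, N m; "opening": opening from 0.0 (shut) to 1.0 (fully open).
Only numpy, scipy, OpenCV 4.12 (cv2) and the standard library are available. Lean on these libraries where they do the work, as an engineer would, in place of code of your own. Each camera call takes 0.05 s, during which the arm holds its last target.

### The job

The crack tester has failed one of the three steel cups under its guard, the one behind the red lamp. Press the yellow release paddle and let the guard spring fully open without getting in its way, then take out the failed cup and drop it into the blue reject bin beside the tester. Leave the two good cups in their nests, and finally push the guard down until it latches shut.

Things in the scene. Friction and masses are not known exactly. Their poses are not given: they have to be found in the camera images.
- tester: Grey three-place crack tester, fixed on the bench, 340 x 256 mm. Origin: base centre on the bench; x away from the operator, z up. Console rises at 35 degrees from x=-202 (21 high) to x=-100 (92 high). Behind it an open-sided flat deck, 46 high, with three nests at x=5, y=72, 0, -72 (collars 41 across, 4 high), guard hinge at x=105, two cheeks at x=112, y=+-116, 147 high (mm)
- guard (a joint): Clear hinged guard, hinge along y at the back; three sensor heads reach 30 mm under it, 100 mm from the hinge. 0 rad = level, shut and latched. Once released a spring lifts it in about 1 s to its stop at 0.90 rad and keeps it there, sloping over the nests: no room above the cups for an upright gripper; lean it back 25 to 35 degrees to the operator. Damped, 3 to 4 N at the bar to push down
- guard_bar (a point): Centre of the guard's black round front bar, 17 mm thick, 236 mm long along y, 200 mm from the hinge; 115 mm above the bench when shut, 272 mm when open. x toward the hinge, z out of the guard's upper face (they turn with it). To latch, push it along its arc to 3 or 4 mm below level (its stop is 5 mm below), 10 to 12 N over the last 15 mm; it then rises to level, held by the hook
- guard_hinge (a point): Middle of the guard's hinge line, 115 mm above the bench; x points away from the front bar, along the guard (axes turn with it)
- paddle (a joint): Yellow release paddle, a rocker in the middle of the console; its pad sinks when pressed. 0 rad = at rest, stop at 0.22 rad (pad 14 mm down). It frees the guard at about 0.09 to 0.14 rad (pad 6 to 9 mm down), 3 to 5 N straight down, and springs back when let go. When the guard is pushed shut it dips and springs back by itself
- paddle_pad (a point): Centre of the upper face of the yellow pad, level at rest, 67 mm above the bench, 46 mm wide along y, 28 mm long, its centre 55 mm in front of the centre of the guard's bar. An upright gripper over it stands in the way of the rising guard; one that leans back 20 degrees or more to the operator does not
- lamp_red_lens (a point): Lens of the glowing red pilot lamp, 18 mm across, on the console's lower edge: the failed cup stands in the nest straight behind it, 198 mm farther along the tester's x axis
- lamp_green_1_lens (a point): Lens of a green pilot lamp, 18 mm across, on the console: the cup in the nest straight behind it is good
- lamp_green_2_lens (a point): Lens of the other green pilot lamp: the cup in the nest straight behind it is good too
- cup_failed: The failed cup, a plain turned steel cup like the other two: round, 32 mm across, 34 mm high, open at the top, about 0.11 kg, upright in its nest. Origin: centre of its underside, z up along its axis
- cup_failed_center (a point): Centre of the failed cup, half-way up (17 mm above its underside)
- cup_good_1_center (a point): Centre, half-way up, of the good cup behind the first green lamp (32 mm across, 34 mm high); z along its axis
- cup_good_2_center (a point): Centre, half-way up, of the good cup behind the other green lamp (32 mm across, 34 mm high); z along its axis
- reject_bin: Reject bin: the open blue plastic picking bin beside the tester, at its left or right (a green tool case is at the other side), 222 mm long (x) and 137 mm wide (y), walls up to 112 mm high, lower (56 mm) at the -x end. Origin: centre of its underside
- bin_floor (a point): Centre of the bin's inner floor, 3 mm above the bench; axes as the bin's. Inside it measures about 185 mm along x and 110 mm along y

How it is judged:
On the way, in this order (a step that is already met when the one before it is completed fails the run):
1. the guard has sprung fully open and nothing of the robot touches it (value of joint guard above 0.83 rad and not (contact force between any of the fingers, the arm and guard above 1 N)), for 0.1 s.
2. the failed cup is lifted clear of its nest (z of cup_failed_center in the frame of tester above 0.095 m), for 0.1 s.
3. the failed cup lies in the reject bin, let go (x of cup_failed_center in the frame of bin_floor between -0.098 and 0.098 m and y of cup_failed_center in the frame of bin_floor between -0.06 and 0.06 m and z of cup_failed_center in the frame of bin_floor between 0 and 0.07 m and contact force between the fingers and cup_failed below 0.1 N), for 0.2 s.
4. the guard is pushed down and latched (value of joint guard below 0.03 rad and value of joint paddle below 0.06 rad), for 0.2 s.
At the end, for the whole second after the job is handed in: Guard latched shut (guard < 0.03 rad, paddle < 0.06 rad). Failed cup at rest in the bin, not held: centre within 98 mm along x and 60 mm along y of bin_floor, 0 to 70 mm above it. Good cups within 10 mm of their start, tilted < 0.15 rad; bin tilted < 0.15 rad (all of step 3 and all of step 4 and linear speed of cup_failed below 0.05 m/s and distance of each of cup_good_1_center, cup_good_2_center from where it was at the start of the episode below 0.01 m and angle between each of cup_good_1_center, cup_good_2_center, reject_bin's own z axis and vertical below 0.15 rad); the robot touches nothing.
It fails at once if the robot touches the guard (over 1 N) while it springs open over the failed cup (distance of cup_failed_center from where it was at the start of the episode below 0.03 m and value of joint guard between 0.06 and 0.8 rad and velocity of joint guard above 0.3 rad/s and contact force between any of the fingers, the arm and guard above 1 N).
It fails at once if a good cup is taken more than 30 mm from its place (distance of any of cup_good_1_center, cup_good_2_center from where it was at the start of the episode above 0.03 m).
It fails at once if the reject bin is shoved more than 40 mm (distance of reject_bin from where it was at the start of the episode above 0.04 m).
It also fails if it takes over 67 s, if anything falls off the work surface, if the arm or the gripper's body presses on something with over 40 N, if the wrist force passes 120 N, or if a joint passes its speed limit or range.

## Working session

There is one attempt and no reset: what is moved stays moved. The work goes in short steps, Python scripts to look and compute and a shell command to move; the robot and the scene stay as the last step left them, time stands still between calls to the robot, and variables do not carry over. Pictures are saved under pics/ and viewed, and the job is handed in when it is done.

```bash
ls; mkdir -p pics
python3 - <<'E'
from plant import r, viewer
import cv2, numpy as np
print(r.get_state(), r.tcp_to_tips)
for n in("side","top"):
    im=viewer.snapshot(n); cv2.imwrite(f"pics/{n}0.png",im[:,:,::-1])
    p=viewer.camera_params(n); print(n,p)
E
```

```text
pics
{'clock': 0.0, 'q': array([ 1.15079947,  0.69000224, -0.19451576,  1.56634148,  0.1573046 ,
        0.90250475, -0.21509205]), 'qd': array([ 0.00033373, -0.00080695,  0.0010253 ,  0.00080068,  0.00101878,
        0.00044749, -0.00053936]), 'joint_torque': array([ 9.00883351e-04, -5.27571881e+01, -1.26722731e+00, -1.53430635e+01,
       -5.27563167e-02,  6.60869671e-03,  1.78691766e-04]), 'tool_pos': array([ 0.27367682, -0.56121536,  0.25189935]), 'eef_rot': array([ 9.74357547e-01,  2.25003340e-01, -2.75620597e-04, -8.89934889e-04]), 'contact_force': array([0.19469963, 0.16247941, 0.36749112]), 'moment': array([ 0.00704041, -0.0121221 ,  0.07176264]), 'opening': 0.9987378194071153} 0.014
side {'intrinsics': array([[442.02363792,   0.        , 252.39050494],
       [  0.        , 442.02363792, 193.34896186],
       [  0.        ,   0.        ,   1.        ]]), 'k1': -0.12343024982611148, 'world_to_cam': array([[-0.88490953, -0.46575974, -0.00173006,  0.5318877 ],
       [ 0.17752248, -0.34070918,  0.92325675, -0.19479304],
       [-0.43060527,  0.81669157,  0.38417962, -1.30549743],
       [ 0.        ,  0.        ,  0.        ,  1.        ]])}
top {'intrinsics': array([[349.63764464,   0.        , 252.00399991],
       [  0.        , 349.63764464, 191.02132799],
       [  0.        ,   0.        ,   1.        ]]), 'k1': -0.00783420335789267, 'world_to_cam': array([[-0.01917007, -0.99913685, -0.03685196,  0.0201107 ],
       [ 0.99425309, -0.0229333 ,  0.10456984, -0.61638   ],
       [-0.10532472, -0.03463556,  0.99383453, -1.09714343],
       [ 0.        ,  0.        ,  0.        ,  1.        ]])}
```

View pics/side0.png

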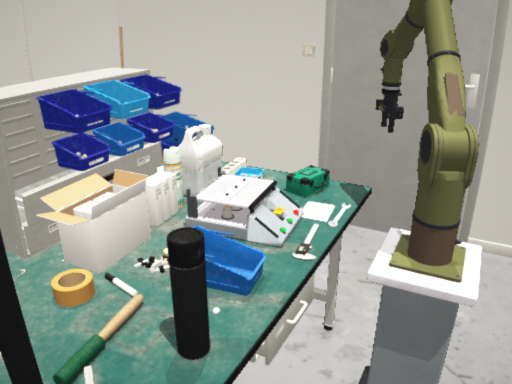

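View pics/top0.png

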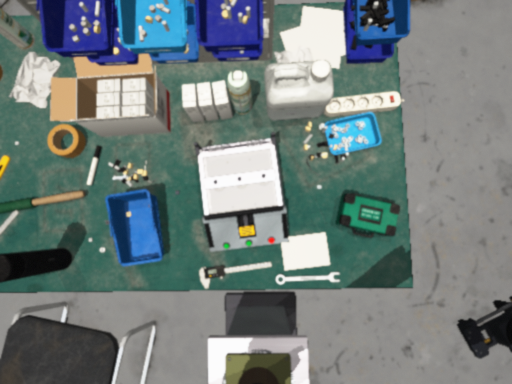

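```bash
cat > h.py <<'E'
from plant import r, viewer
import cv2, numpy as np
def proj(n,P):
    p=viewer.camera_params(n); T=p["world_to_cam"]
    P=np.atleast_2d(P); c=P@T[:3,:3].T+T[:3,3]
    u=np.stack([c[:,0]/-c[:,2],-c[:,1]/-c[:,2]],1)
    u=u*(1+p["k1"]*(u**2).sum(1,keepdims=True))
    K=p["intrinsics"]; return u@K[:2,:2].T+K[:2,2]
def cent(m):
    ys,xs=np.nonzero(m); return xs.mean(),ys.mean()
E
python3 - <<'E'
from h import *
for n in("side","top"):
    im=viewer.snapshot(n)
    cv2.imwrite(f"pics/{n}1.png",cv2.resize(im[120:300,150:350] if n=="side" else im[120:280,90:310],None,fx=3.5,fy=3.5,interpolation=cv2.INTER_CUBIC)[:,:,::-1])
    for k in("lamp_red_lens","lamp_green_1_lens","paddle_pad","guard_bar","tester","reject_bin","cup_failed","cup_good_1_center"):
        for d in viewer.outline_of(n,k)[:3]:
            if d["p"]>.2: print(n,k,round(d["p"],2),d["bbox"],np.round(cent(d["pixels"]),1),d["pixels"].sum())
E
```

```text
side paddle_pad 0.57 [260.8, 198.4, 20.4, 16.8] [274.  208.4] 95
side guard_bar 0.66 [196.0, 175.1, 77.2, 32.3] [235.8 191.2] 1808
side tester 0.68 [195.2, 174.3, 84.6, 34.4] [236.1 191.3] 1799
side tester 0.57 [186.7, 167.6, 115.9, 76.5] [244.4 209.3] 5619
side reject_bin 0.61 [191.2, 228.5, 75.5, 64.7] [230.5 263. ] 2955
side cup_failed 0.31 [194.1, 226.9, 73.1, 68.0] [230.4 263. ] 2956
top lamp_red_lens 0.75 [239.8, 216.6, 17.6, 18.8] [247.2 230. ] 125
top paddle_pad 0.6 [241.1, 214.3, 15.5, 20.8] [246.5 228.6] 173
top guard_bar 0.74 [197.7, 138.6, 83.5, 83.3] [239.9 180.5] 5516
top tester 0.69 [197.8, 137.7, 91.8, 114.9] [242.3 194.3] 8274
top reject_bin 0.65 [106.0, 188.4, 59.6, 74.4] [135.5 226.8] 3446
```

View pics/side1.png

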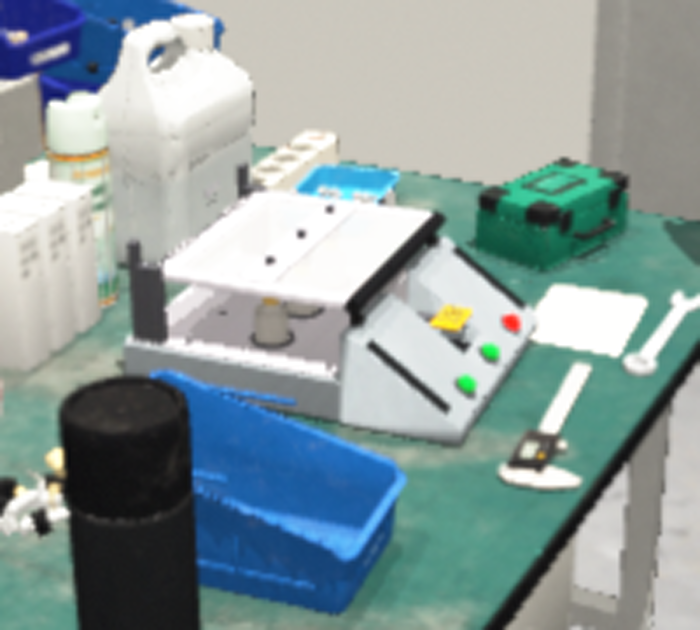

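View pics/top1.png

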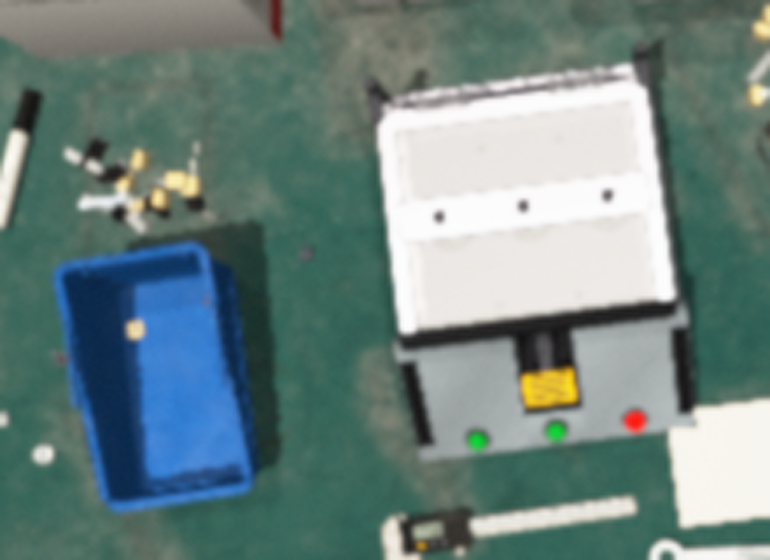

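```bash
cat > fit.py <<'E'
from h import *
from scipy.optimize import least_squares
from scipy import ndimage as nd
def blobs(im,kind,box):
    hsv=cv2.cvtColor(im,cv2.COLOR_RGB2HSV).astype(int); h,s,v=hsv[...,0],hsv[...,1],hsv[...,2]
    m={"red":((h<8)|(h>172))&(s>150)&(v>120),"green":(h>48)&(h<75)&(s>150)&(v>130),"yellow":(h>20)&(h<32)&(s>150)&(v>120)}[kind]
    w=np.zeros_like(m);x0,y0,x1,y1=box;w[y0:y1,x0:x1]=1;m&=w.astype(bool)
    l,n=nd.label(m); o=[(nd.sum(m,l,i),nd.center_of_mass(m,l,i)[::-1]) for i in range(1,n+1)]
    return sorted([b for b in o if b[0]>4],reverse=True)
E
python3 - <<'E'
from fit import *
B={"side":(240,180,310,245),"top":(200,205,300,260)}
obs=[]
for n in B:
    im=viewer.snapshot(n)
    for k in("red","green","yellow"):
        b=blobs(im,k,B[n]); print(n,k,[(a,np.round(c,1)) for a,c in b])
        if k=="green":
            b=sorted(b[:2],key=lambda t:t[1][0]); ys=[.072,0] 
            for (a,c),y in zip(b,ys): obs.append((n,[-.193,y,.034],c))
        elif k=="red": obs.append((n,[-.193,-.072,.034],b[0][1]))
        else: obs.append((n,[-.150,0,.067],b[0][1]))
obs.append(("top",[-.095,.118,.115],(205.7,216.3)));obs.append(("top",[-.095,-.118,.115],(282.9,208)))
def W(p,P):
    c,s=np.cos(p[2]),np.sin(p[2]);P=np.array(P);return np.array([p[0]+c*P[0]-s*P[1],p[1]+s*P[0]+c*P[1],P[2]])
def lamp(p,P):
    P=list(P); 
    if P[0]==-.193: P[2]=p[3]
    return P
f=lambda p:np.concatenate([proj(n,W(p,lamp(p,P)))[0]-np.array(c) for n,P,c in obs])
s=least_squares(f,[.65,0,0.1,.034],loss="soft_l1");print(s.x);print(np.round(f(s.x).reshape(-1,2),1))
p=s.x
for nm,P in dict(cupfail=[.005,-.072,.067],pad=[-.15,0,.067],bar=[-.095,0,.115],barOpen=[.105-.2*np.cos(.9),0,.272]).items(): print(nm,W(p,P))
# bin
from scipy.optimize import minimize
for n in ("side","top"): 
    im=viewer.snapshot(n)
    P=[W(p,[x,y,z]) for x,y,z in [(-.202,.128,.021),(-.202,-.128,.021),(.138,.128,.046),(.138,-.128,.046),(.005,.072,.067),(.005,0,.067),(.005,-.072,.067),(-.095,.118,.115),(-.095,-.118,.115),(.112,.116,.147),(.112,-.116,.147)]]
    big=cv2.resize(im,None,fx=3.5,fy=3.5)
    for u in proj(n,np.array(P)): cv2.circle(big,tuple(int(v) for v in (u+.5)*3.5),3,(255,0,255),-1)
    x,y=(525,420) if n=="side" else (315,420)
    cv2.imwrite(f"pics/{n}2.png",big[y:y+580,x:x+780,::-1])
E
```

```text
side red [(np.int64(13), array([295.6, 211.6]))]
side green [(np.int64(15), array([283.1, 229.3])), (np.int64(12), array([289.7, 220.1]))]
side yellow [(np.int64(49), array([278.3, 210.7]))]
top red [(np.int64(22), array([271.1, 239.9]))]
top green [(np.int64(17), array([248.4, 242.9])), (np.int64(16), array([226. , 245.5]))]
top yellow [(np.int64(155), array([246.5, 230.5]))]
[0.64149073 0.03882975 0.09221502 0.03599866]
[[ 0.6  0. ]
 [-0.3  0. ]
 [ 0.1  0. ]
 [-0.5 -1.1]
 [ 0.1  1. ]
 [ 0.1  0.4]
 [ 0.2  0.6]
 [ 0.  -0.6]
 [-1.2 -0.2]
 [ 0.2 -0.9]]
cupfail [ 0.65309956 -0.03240392  0.067     ]
pad [0.49212805 0.02501709 0.067     ]
bar [0.54689437 0.03008173 0.115     ]
barOpen [0.62225083 0.0370505  0.272     ]
```

View pics/side2.png

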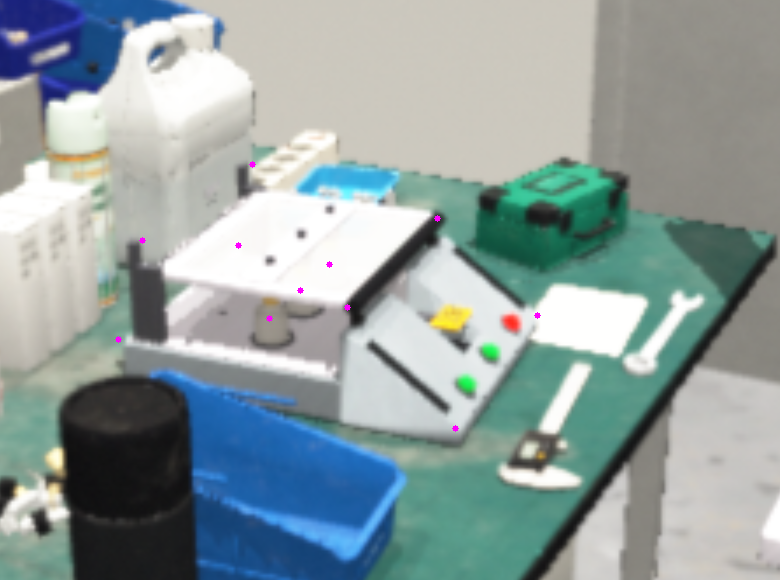

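View pics/top2.png

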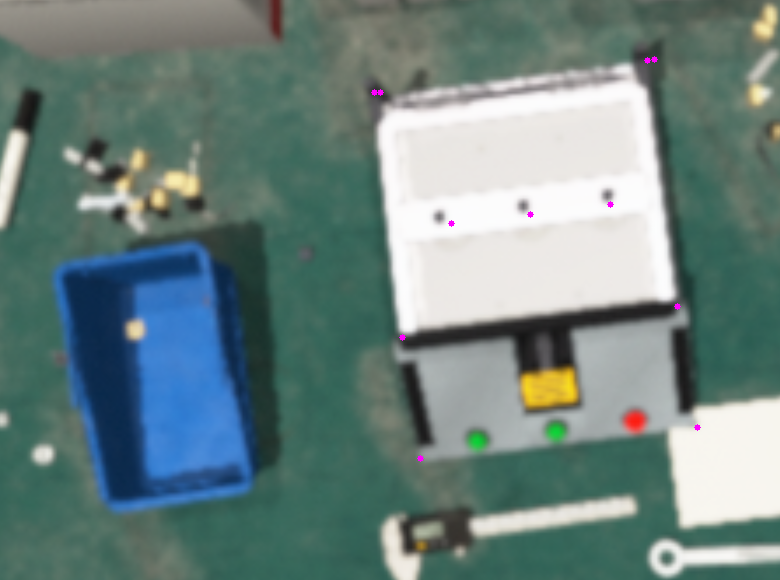

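Run:
```python
from h import *
from scipy.optimize import least_squares
tri=lambda a,b:least_squares(lambda P:np.r_[proj("top",P)[0]-a,proj("side",P)[0]-b],[.9,0,.2])
for a,b in [((155,50),(120,117)),((232,57),(152,108)),((318,62),(190,128))]:
    s=tri(a,b);print(s.x,s.cost)
C=[((57,268),(.111,.0685,.112)),((207,243),(.111,-.0685,.112)),((253,490),(-.111,-.0685,.056)),((108,508),(-.111,.0685,.056))]
def W(p,P):
    c,s=np.cos(p[2]),np.sin(p[2]);return np.array([p[0]+c*P[0]-s*P[1],p[1]+s*P[0]+c*P[1],P[2]])
f=lambda p:np.concatenate([proj("top",W(p,P))[0]-(np.array(u)/3.5+[90,120]-.5) for u,P in C])
s=least_squares(f,[.6,.3,.1]);print("bin",s.x,np.round(f(s.x).reshape(-1,2),1))
print(proj("side",np.array([W(s.x,P) for u,P in C])))
```

```text
[0.93556095 0.22787125 0.36738048] 26.936061731900708
[0.925937   0.0486015  0.35486144] 109.79237661039241
[ 0.95492489 -0.18206915  0.23795782] 25.294791545882894
bin [0.50527787 0.37184023 0.1213438 ] [[-0.8 -1.3]
 [ 0.4 -0.6]
 [ 0.9  0.5]
 [-0.6  1.4]]
[[169.87097711 245.91012979]
 [194.15168772 224.10915251]
 [266.6851982  254.91414396]
 [248.76154584 281.0170419 ]]
```

```bash
python3 -m inch '[[1,[0,0,-2],8],[1,[0,0,-5],16],[1,[0,0,-8],20.7]]' 20
```

```text
clock: 1.5
tool_pos: [0.2739, -0.5615, 0.3334]
eef_rot: [0.999, 0.044, -0.0, -0.0]
contact_force: [0.4, -1.0, 0.2]
opening: 0.754
```

```bash
python3 -m inch '[[1,[2,-3.8,-1.9],0],[1,[4,-7.6,-3.8],0],[1,[6,-11.4,-5.7],0],[1,[8,-15.2,-7.6],0],[1,[10,-19,-9.5],0],[1,[12,-23,-11.5],0],[1,[14,-27,-13.5],0],[1,[16,-31,-15.5],0],[1,[18,-35,-17.5],0],[1,[20,-39,-19.5],0],[1,[22,-43,-21.5],0],[1,[24,-47,-23.5],0],[1,[26,-51,-25.5],0],[1,[28,-54,-27],0],[1,[28,-54,-27],0]]' 20
python3 -m inch '[[1,[5,0,0],0],[1,[10,0,0],0],[1,[15,0,0],0],[1,[20,0,0],0],[1,[25,0,0],0],[1,[30,0,0],0],[1,[35,0,0],0],[1,[40,0,0],0]]'
```

```text
clock: 3.0
tool_pos: [0.5044, 0.0076, 0.6039]
eef_rot: [0.999, 0.051, 0.002, -0.002]
contact_force: [-0.8, -0.7, -0.6]
opening: 0.003
clock: 3.8
tool_pos: [0.7386, 0.0033, 0.5691]
eef_rot: [1.0, 0.028, 0.009, 0.013]
contact_force: [-0.6, -3.3, 0.6]
opening: 0.005
```

```bash
cat >> h.py <<'E'
from scipy.spatial.transform import Rotation as Ro
def st():
    s=r.get_state();R=Ro.from_quat(s["eef_rot"]).as_matrix()
    z=R[:,2];print("t",round(s["clock"],2),"p",np.round(s["tool_pos"],4),"q",np.round(s["q"],2),"\n lean",round(np.degrees(np.arccos(-z[2])),1),"az",round(np.degrees(np.arctan2(z[1],z[0])),1),"tx",np.round(R[:,0],3),"ty",np.round(R[:,1],3),"tz",np.round(z,3),"F",np.round(s["contact_force"],1),"op",round(s["opening"],2))
    return s["tool_pos"],R
E
python3 -c "from h import *;st()"
python3 -m inch '[[1,[5,0,0],0],[1,[10,0,0],0],[1,[15,0,0],0],[1,[20,0,0],0]]'
python3 -c "from h import *;st()"
```

```text
t 3.8 p [0.7386 0.0033 0.5691] q [-0.1   0.89  0.32  0.16 -0.26  2.08 -1.54] 
 lean 1.8 az -54.9 tx [0.998 0.055 0.016] ty [ 0.055 -0.998  0.026] tz [ 0.018 -0.025 -1.   ] F [-0.6 -3.3  0.6] op 0.01
clock: 4.2
tool_pos: [0.758, 0.0166, 0.5418]
eef_rot: [0.999, 0.046, 0.011, 0.002]
contact_force: [-0.3, -0.5, 0.1]
opening: 0.004
t 4.2 p [0.758  0.0166 0.5418] q [-0.04  0.92 -0.63  0.14  0.58  2.09 -1.61] 
 lean 1.2 az -6.0 tx [0.996 0.092 0.021] ty [ 0.092 -0.996  0.004] tz [ 0.021 -0.002 -1.   ] F [-0.3 -0.5  0.1] op 0.0
```

```bash
python3 -m inch '[[1,[5,0,-5],0],[1,[10,0,-10],0]]' >/dev/null
python3 -c "from h import *;st()"; python3 -m inch '[[1,[5,0,-5],0],[1,[10,0,-10],0]]' >/dev/null
python3 -c "from h import *;st()"
```

```text
t 4.4 p [0.755  0.0231 0.5613] q [-0.04  0.89 -0.73  0.14  0.66  2.09 -1.62] 
 lean 3.1 az 6.5 tx [0.994 0.097 0.055] ty [ 0.097 -0.995 -0.001] tz [ 0.054  0.006 -0.999] F [ 0.4 -0.1 -0.1] op 0.01
t 4.6 p [0.7513 0.026  0.5819] q [-0.04  0.87 -0.83  0.14  0.76  2.09 -1.63] 
 lean 5.1 az 3.3 tx [0.991 0.096 0.089] ty [ 0.096 -0.995  0.003] tz [ 0.089  0.005 -0.996] F [-0.7  0.2 -1.1] op 0.01
```

```bash
python3 -m inch '[[1,[3,0,-8],0],[1,[6,0,-16],0]]' >/dev/null
python3 -c "from h import *;st()"; python3 -m inch '[[1,[3,0,-8],0],[1,[6,0,-16],0],[1,[9,0,-24],0]]' >/dev/null
python3 -c "from h import *;st()"
python3 -m inch '[[1,[0,0,-15],0],[1,[0,0,-30],0],[1,[0,0,-30],0],[1,[0,0,-30],0]]' >/dev/null
python3 -c "from h import *;st()"
```

```text
t 4.8 p [0.7295 0.0254 0.6209] q [-0.07  0.81 -0.4   0.13  0.37  2.09 -1.61] 
 lean 6.6 az 1.5 tx [0.989 0.094 0.115] ty [ 0.094 -0.996  0.008] tz [ 0.115  0.003 -0.993] F [0.  0.7 0.1] op 0.0
t 5.1 p [0.7112 0.0237 0.65  ] q [-0.12  0.79  0.27  0.14 -0.23  2.09 -1.55] 
 lean 7.7 az 0.4 tx [0.987 0.092 0.133] ty [ 0.091 -0.996  0.011] tz [ 0.134  0.001 -0.991] F [-0.4 -0.2 -0.4] op 0.01
t 5.5 p [0.6773 0.0366 0.7242] q [-0.18  0.71  0.85  0.14 -0.74  2.09 -1.5 ] 
 lean 14.2 az 1.8 tx [0.964 0.101 0.245] ty [ 0.1   -0.995  0.017] tz [ 0.245  0.008 -0.969] F [-0.1 -0.1 -0.2] op 0.01
```

```bash
python3 -m inch '[[1,[2,0,-15],0],[1,[4,0,-30],0],[1,[4,0,-30],0],[1,[4,0,-30],0]]' >/dev/null
python3 -c "from h import *;st()"
python3 -m inch '[[1,[2,0,-15],0],[1,[4,0,-30],0],[1,[4,0,-30],0],[1,[4,0,-30],0]]' >/dev/null
python3 -c "from h import *;st()"
```

```text
t 5.9 p [0.6416 0.0365 0.7784] q [-0.18  0.6   0.45  0.14 -0.36  2.09 -1.54] 
 lean 18.6 az 2.5 tx [0.943 0.103 0.318] ty [ 0.102 -0.995  0.02 ] tz [ 0.318  0.014 -0.948] F [ 0.1 -0.3 -1.5] op 0.0
t 6.3 p [0.6057 0.0392 0.8283] q [-0.21  0.54  0.67  0.14 -0.55  2.09 -1.52] 
 lean 23.2 az 3.3 tx [0.913 0.107 0.394] ty [ 0.107 -0.994  0.022] tz [ 0.394  0.023 -0.919] F [-0.2 -0.1  0.5] op 0.01
```

```bash
python3 -m inch '[[1,[3,0,-15],0],[1,[6,0,-30],0],[1,[6,0,-30],0],[1,[6,0,-30],0]]' >/dev/null
python3 -c "from h import *;st()"
python3 -m inch '[[1,[3,0,-15],0],[1,[6,0,-30],0],[1,[6,0,-30],0]]' >/dev/null
python3 -c "from h import *;st()"
```

```text
t 6.7 p [0.5669 0.0374 0.8729] q [-0.22  0.45  0.48  0.14 -0.35  2.09 -1.55] 
 lean 27.5 az 3.2 tx [0.881 0.104 0.461] ty [ 0.104 -0.994  0.026] tz [ 0.461  0.026 -0.887] F [ 0.4  0.1 -1.5] op 0.01
t 7.0 p [0.5299 0.0346 0.9107] q [-0.25  0.38  0.49  0.14 -0.34  2.09 -1.55] 
 lean 31.5 az 3.1 tx [0.847 0.101 0.522] ty [ 0.101 -0.994  0.028] tz [ 0.522  0.029 -0.853] F [-0.6  0.2  0.3] op -0.0
```

```bash
cat >> h.py <<'E'
TP=np.array([0.64149,0.03883,0.09222])
def Wt(P):
    c,s=np.cos(TP[2]),np.sin(TP[2]);P=np.array(P,float);return np.array([TP[0]+c*P[0]-s*P[1],TP[1]+s*P[0]+c*P[1],P[2]])
def go(P,off=(0,0,0)):
    "cm shift in tool axes so that tool point off (m) lands at world P"
    p,R=st(); d=R.T@(np.array(P)-p-R@np.array(off)); print("go",np.round(d*100,2)); return d*100
LOW=(-.009,0,.014)
E
python3 -c "
from h import *
go(Wt([-.152,0,.20]),LOW);go(Wt([-.152,0,.085]),LOW)"
```

```text
t 7.0 p [0.5299 0.0346 0.9107] q [-0.25  0.38  0.49  0.14 -0.34  2.09 -1.55] 
 lean 31.5 az 3.1 tx [0.847 0.101 0.522] ty [ 0.101 -0.994  0.028] tz [ 0.522  0.029 -0.853] F [-0.6  0.2  0.3] op -0.0
go [-39.64  -1.44  57.1 ]
t 7.0 p [0.5299 0.0346 0.9107] q [-0.25  0.38  0.49  0.14 -0.34  2.09 -1.55] 
 lean 31.5 az 3.1 tx [0.847 0.101 0.522] ty [ 0.101 -0.994  0.028] tz [ 0.522  0.029 -0.853] F [-0.6  0.2  0.3] op -0.0
go [-45.64  -1.77  66.9 ]
```

```bash
python3 -m inch '[[1,[-2.5,0,3.6],0],[1,[-5,-0.2,7.2],0],[1,[-7.5,-0.3,10.8],0],[1,[-10,-0.4,14.4],0],[1,[-12.5,-0.5,18],0],[1,[-15,-0.6,21.6],0],[1,[-17.5,-0.7,25.2],0],[1,[-20,-0.8,28.8],0],[1,[-22.5,-0.9,32.4],0],[1,[-25,-1,36],0],[1,[-27.5,-1.1,39.6],0],[1,[-30,-1.2,43.2],0],[1,[-32.5,-1.3,46.8],0],[1,[-35,-1.4,50.4],0],[1,[-37.5,-1.4,54],0],[1,[-39.6,-1.4,57.1],0],[1,[-39.6,-1.4,57.1],0],[1,[-39.6,-1.4,57.1],0]]'
python3 -c "
from h import *
go(Wt([-.152,0,.20]),LOW);go(Wt([-.152,0,.085]),LOW)"
```

```text
clock: 8.8
tool_pos: [0.5161, 0.0263, 0.2957]
eef_rot: [0.97, 0.052, 0.238, 0.001]
contact_force: [0.0, 0.9, -0.5]
opening: 0.003
t 8.8 p [0.5161 0.0263 0.2957] q [-0.33  0.37  0.22  2.27 -1.    0.04 -0.62] 
 lean 27.6 az 2.9 tx [0.881 0.101 0.462] ty [ 0.101 -0.995  0.026] tz [ 0.462  0.024 -0.886] F [ 0.   0.9 -0.5] op 0.0
go [-5.82 -0.37  5.88]
t 8.8 p [0.5161 0.0263 0.2957] q [-0.33  0.37  0.22  2.27 -1.    0.04 -0.62] 
 lean 27.6 az 2.9 tx [0.881 0.101 0.462] ty [ 0.101 -0.995  0.026] tz [ 0.462  0.024 -0.886] F [ 0.   0.9 -0.5] op 0.0
go [-11.14  -0.67  16.07]
```

```bash
python3 -m inch '[[1,[0,0,-3],8],[1,[0,0,-3],16],[1,[0,0,-3],24],[1,[0,0,-3],32],[1,[0,0,-3],40],[1,[0,0,-3],48],[1,[0,0,-3],56],[1,[0,0,-3],64],[1,[0,0,-3],72],[1,[0,0,-3],80],[1,[0,0,-3],88],[1,[0,0,-3],90]]'
python3 -c "
from h import *
st()"
```

```text
clock: 10.0
tool_pos: [0.5021, 0.0256, 0.3236]
eef_rot: [0.721, -0.651, 0.169, -0.17]
contact_force: [-0.2, 0.1, 0.5]
opening: 0.004
t 10.0 p [0.5021 0.0256 0.3236] q [-0.56  0.33  0.52  2.27 -0.99  0.17 -2.19] 
 lean 27.7 az 3.0 tx [ 0.096 -0.995  0.023] ty [-0.88  -0.096 -0.465] tz [ 0.464  0.024 -0.885] F [-0.2  0.1  0.5] op 0.0
```

```bash
python3 -m inch '[[1,[0,0,1],-8.5],[1,[0,0,2],-17],[1,[0,0,3],-25.5],[1,[0,0,3],-34],[1,[0,0,3],-42.5],[1,[0,0,3],-51],[1,[0,0,3],-59.5],[1,[0,0,3],-68],[1,[0,0,3],-76.5],[1,[0,0,3],-85],[1,[0,0,3],-93.5],[1,[0,0,3],-102],[1,[0,0,3],-110.5],[1,[0,0,3],-119],[1,[0,0,3],-127.5],[1,[0,0,3],-136]]'
python3 -c "
from h import *
st()"
```

```text
clock: 11.6
tool_pos: [0.5161, 0.0264, 0.2971]
eef_rot: [0.871, 0.429, 0.22, 0.094]
contact_force: [-0.5, -0.6, 0.4]
opening: 0.008
t 11.6 p [0.5161 0.0264 0.2971] q [-0.33  0.37  0.22  2.27 -0.99  0.04  0.18] 
 lean 27.7 az 3.0 tx [0.535 0.789 0.302] ty [ 0.705 -0.615  0.353] tz [ 0.464  0.024 -0.885] F [-0.5 -0.6  0.4] op 0.01
```

```bash
python3 -m inch '[[1,[3,-2,-2],-8.5],[1,[6,-4,-4],-17],[1,[9,-6,-4.7],-25.5],[1,[12,-8,-4.7],-34],[1,[15,-10,-4.7],-42.5],[1,[18,-12,-4.7],-51],[1,[21.5,-13.3,-4.7],-59.5],[1,[21.5,-13.3,-4.7],-68]]'
python3 -c "
from h import *
st()"
```

```text
clock: 12.4
tool_pos: [0.5169, 0.2843, 0.3572]
eef_rot: [0.556, 0.796, 0.15, 0.188]
contact_force: [0.6, -0.3, -0.1]
opening: 0.003
t 12.4 p [0.5169 0.2843 0.3572] q [-1.3   0.52  0.9   1.97 -0.44  0.42  0.16] 
 lean 27.9 az 3.6 tx [-0.311  0.941 -0.133] ty [0.828 0.337 0.448] tz [ 0.466  0.029 -0.884] F [ 0.6 -0.3 -0.1] op 0.0
```

```bash
python3 -m inch '[[1,[-4.5,-1.6,0],-8],[1,[-9,-3.2,0],-16],[1,[-13.5,-4.8,0],-24],[1,[-18,-6.5,0],-32],[1,[-22.5,-8,0],-40],[1,[-27,-9.7,0],-48],[1,[-31.5,-11.3,0],-56],[1,[-36,-13,0],-64],[1,[-40.5,-14.6,0],-66],[1,[-45,-16.2,0],-66],[1,[-50,-18,0],-66],[1,[-50,-18,0],-66]]'
python3 -c "
from h import *
st()"
```

```text
clock: 13.6
tool_pos: [0.5156, -0.215, 0.3431]
eef_rot: [0.04, 0.97, 0.023, 0.239]
contact_force: [0.9, 0.3, -0.6]
opening: 0.005
t 13.6 p [ 0.5156 -0.215   0.3431] q [ 0.7   0.38 -0.37  2.03 -0.21  0.32  2.05] 
 lean 27.8 az 3.1 tx [-0.883  0.089 -0.461] ty [0.067 0.996 0.064] tz [ 0.465  0.025 -0.885] F [ 0.9  0.3 -0.6] op 0.0
```

```bash
python3 -m inch '[[1,[1.1,-0.1,2.2],0],[1,[2.3,-0.3,4.4],0],[1,[3.4,-0.4,6.6],0],[1,[4.6,-0.6,8.8],0]]'
python3 -c "
from h import *
st()"
```

```text
clock: 14.0
tool_pos: [0.5162, -0.215, 0.2452]
eef_rot: [0.041, 0.971, 0.024, 0.235]
contact_force: [10.4, -9.0, 3.3]
opening: 0.005
t 14.0 p [ 0.5162 -0.215   0.2452] q [ 0.68  0.54 -0.38  2.15 -0.28  0.04  2.16] 
 lean 27.3 az 3.5 tx [-0.886  0.091 -0.454] ty [0.068 0.995 0.066] tz [ 0.458  0.028 -0.888] F [10.4 -9.   3.3] op 0.01
```

```bash
python3 -m inch '[[1,[0,0,-1],-8],[1,[0,0,-1],-16],[1,[0,0,-1],-24],[1,[0,0,-1],-32],[1,[0,0,-1],-40]]'
python3 -c "
from h import *
st()
im=viewer.snapshot('side');cv2.imwrite('pics/s3.png',im[:,:,::-1])"
```

```text
clock: 14.5
tool_pos: [0.5123, -0.2155, 0.2553]
eef_rot: [-0.296, 0.925, -0.059, 0.23]
contact_force: [1.2, 0.2, 0.1]
opening: 0.001
t 14.5 p [ 0.5123 -0.2155  0.2553] q [ 0.72  0.53 -0.42  2.15  0.07  0.06  2.51] 
 lean 27.4 az 3.3 tx [-0.719 -0.575 -0.39 ] ty [-0.521  0.818 -0.245] tz [ 0.46   0.027 -0.888] F [1.2 0.2 0.1] op 0.0
```

View pics/s3.png

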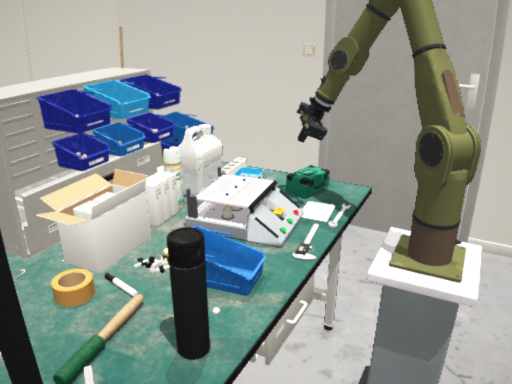

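```bash
python3 -m inch '[[1,[0,0,0],-8],[1,[0,0,0],-16],[1,[0,0,0],-24],[1,[0,0,0],-32],[1,[0,0,0],-40],[1,[0,0,0],-48],[1,[0,0,0],-56],[1,[0,0,0],-64],[1,[0,0,0],-72],[1,[0,0,0],-80]]'
python3 -c "
from h import *
st()"
```

```text
clock: 15.55
tool_pos: [0.5109, -0.2138, 0.2527]
eef_rot: [0.813, -0.534, 0.186, -0.139]
contact_force: [-0.5, 0.4, -2.3]
opening: 0.006
t 15.55 p [ 0.5109 -0.2138  0.2527] q [ 1.05  0.67 -0.99  2.14  1.32  0.39  2.65] 
 lean 26.9 az 3.6 tx [ 0.361 -0.92   0.154] ty [-0.816 -0.391 -0.425] tz [ 0.451  0.028 -0.892] F [-0.5  0.4 -2.3] op 0.01
```

```bash
python3 -m inch '[[1,[0,0,0],8],[1,[0,0,0],16],[1,[0,0,0],24],[1,[0,0,0],32],[1,[0,0,0],40],[1,[0,0,0],48],[1,[0,0,0],56],[1,[0,0,0],64],[1,[0,0,0],72],[1,[0,0,0],80],[1,[0,0,0],88],[1,[0,0,0],96],[1,[0,0,0],104],[1,[0,0,0],106]]'
python3 -c "
from h import *
go(Wt([-.152,0,.20]),LOW)"
```

```text
clock: 16.95
tool_pos: [0.5108, -0.2135, 0.2521]
eef_rot: [-0.06, 0.971, 0.002, 0.232]
contact_force: [-0.1, -0.5, 0.3]
opening: 0.006
t 16.95 p [ 0.5108 -0.2135  0.2521] q [ 0.83  0.56 -0.61  2.15  0.97  0.14  1.13] 
 lean 26.9 az 3.9 tx [-0.885 -0.115 -0.451] ty [-0.117  0.993 -0.025] tz [ 0.451  0.031 -0.892] F [-0.1 -0.5  0.3] op 0.01
go [ 2.34 24.03  3.05]
```

```bash
sed -i 's/LOW=(-.009/LOW=(.009/' h.py; python3 -m inch '[[1,[0.3,3.5,0.4],2],[1,[0.6,7,0.8],2],[1,[0.9,10.5,1.2],2],[1,[1.2,14,1.6],2],[1,[1.5,17.5,2],2],[1,[1.8,21,2.5],2],[1,[2,24,3],2],[1,[2,24,3],2]]'
python3 -c "
from h import *
go(Wt([-.152,0,.20]),LOW);go(Wt([-.152,0,.10]),LOW)"
```

```text
clock: 17.75
tool_pos: [0.4773, 0.0241, 0.2096]
eef_rot: [-0.044, 0.972, 0.006, 0.233]
contact_force: [0.2, 0.6, 0.1]
opening: 0.006
t 17.75 p [0.4773 0.0241 0.2096] q [ 0.44  0.69 -1.02  2.44  1.91  0.73 -0.46] 
 lean 26.9 az 4.0 tx [-0.888 -0.083 -0.453] ty [-0.088  0.996 -0.01 ] tz [ 0.452  0.031 -0.892] F [0.2 0.6 0.1] op 0.01
go [-1.61 -0.03  0.04]
t 17.75 p [0.4773 0.0241 0.2096] q [ 0.44  0.69 -1.02  2.44  1.91  0.73 -0.46] 
 lean 26.9 az 4.0 tx [-0.888 -0.083 -0.453] ty [-0.088  0.996 -0.01 ] tz [ 0.452  0.031 -0.892] F [0.2 0.6 0.1] op 0.01
go [2.91 0.07 8.96]
```

```bash
python3 -m inch '[[1,[-0.6,0,1.4],0],[1,[0.4,0,3.4],0],[1,[1.4,0,5.6],0],[1,[2.2,0,7.5],0],[1,[2.9,0.1,9],0],[1,[2.9,0.1,9],0]]'
python3 -c "
from h import *
go(Wt([-.152,0,.10]),LOW);go(Wt([-.152,0,.055]),LOW)
for n in('side','top'):
  im=viewer.snapshot(n);im=im[120:270,190:390] if n=='side' else im[120:280,150:350];cv2.imwrite(f'pics/{n}4.png',cv2.resize(im,None,fx=3.5,fy=3.5)[:,:,::-1])"
```

```text
clock: 18.35
tool_pos: [0.4917, 0.0244, 0.1144]
eef_rot: [-0.045, 0.972, 0.006, 0.231]
contact_force: [0.0, 0.1, 0.2]
opening: 0.003
t 18.35 p [0.4917 0.0244 0.1144] q [ 0.38  0.98 -0.98  2.47  2.14  0.98 -0.62] 
 lean 26.7 az 4.0 tx [-0.89  -0.085 -0.449] ty [-0.09   0.996 -0.01 ] tz [ 0.448  0.031 -0.894] F [0.  0.1 0.2] op 0.0
go [-0.12  0.07 -0.18]
t 18.35 p [0.4917 0.0244 0.1144] q [ 0.38  0.98 -0.98  2.47  2.14  0.98 -0.62] 
 lean 26.7 az 4.0 tx [-0.89  -0.085 -0.449] ty [-0.09   0.996 -0.01 ] tz [ 0.448  0.031 -0.894] F [0.  0.1 0.2] op 0.0
go [1.9  0.11 3.84]
```

View pics/side4.png

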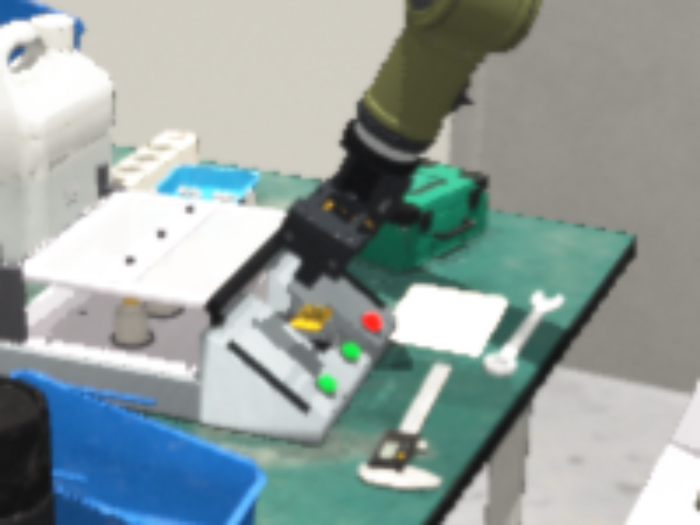

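View pics/top4.png

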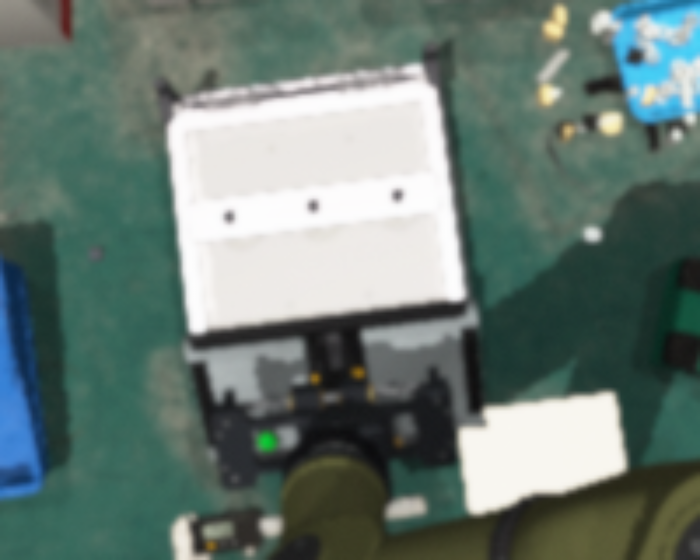

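```bash
python3 -m inch '[[1,[0.9,0.1,1.7],0],[1,[1.3,0.1,2.7],0],[1,[1.6,0.1,3.2],0],[1,[1.8,0.1,3.7],0],[1,[1.8,0.1,3.7],0]]'
python3 -c "
from h import *
go(Wt([-.152,0,.055]),LOW)
for n in('side',):
  im=viewer.snapshot(n);im=im[100:270,190:390] if n=='side' else im[120:280,150:350];cv2.imwrite(f'pics/{n}5.png',cv2.resize(im,None,fx=3.5,fy=3.5)[:,:,::-1])"
```

```text
clock: 18.95
tool_pos: [0.4929, 0.0247, 0.0755]
eef_rot: [-0.045, 0.972, 0.005, 0.232]
contact_force: [-1.8, -0.7, 1.6]
opening: 0.008
t 18.95 p [0.4929 0.0247 0.0755] q [ 0.36  1.09 -0.96  2.48  2.23  1.08 -0.66] 
 lean 26.9 az 3.9 tx [-0.888 -0.086 -0.452] ty [-0.09   0.996 -0.011] tz [ 0.451  0.031 -0.892] F [-1.8 -0.7  1.6] op 0.01
go [0.27 0.06 0.31]
```

View pics/side5.png

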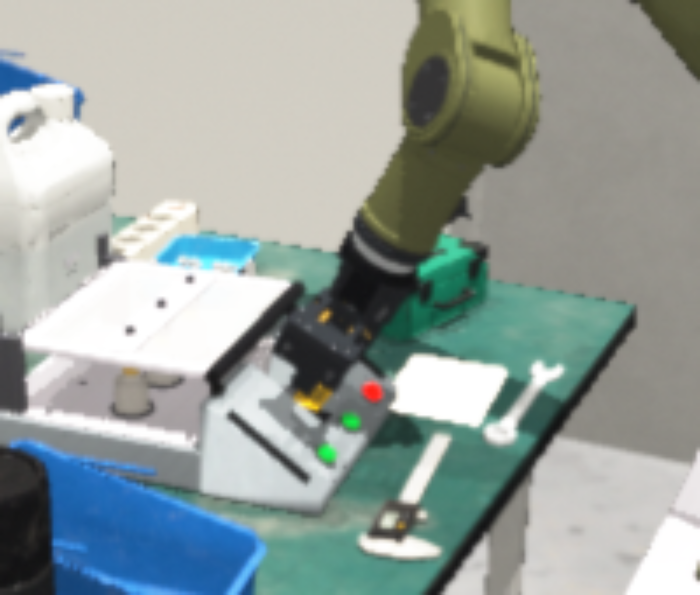

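```bash
python3 -m inch '[[1,[0.2,0,0.3],0],[1,[0.3,0,0.6],0],[1,[0.3,0,0.6],0]]'
python3 -c "
from h import *
go(Wt([-.152,0,.055]),LOW)
for n in('side',):
  im=viewer.snapshot(n);im=im[100:270,190:390] if n=='side' else im[120:280,150:350];cv2.imwrite(f'pics/{n}6.png',cv2.resize(im,None,fx=3.5,fy=3.5)[:,:,::-1])"
```

```text
clock: 19.3
tool_pos: [0.4931, 0.0248, 0.0695]
eef_rot: [-0.046, 0.971, 0.005, 0.233]
contact_force: [-5.1, -2.4, 14.4]
opening: 0.005
t 19.3 p [0.4931 0.0248 0.0695] q [ 0.36  1.11 -0.96  2.49  2.25  1.09 -0.67] 
 lean 27.0 az 3.9 tx [-0.887 -0.087 -0.454] ty [-0.092  0.996 -0.012] tz [ 0.453  0.031 -0.891] F [-5.1 -2.4 14.4] op 0.01
go [ 0.02  0.04 -0.24]
```

View pics/side6.png

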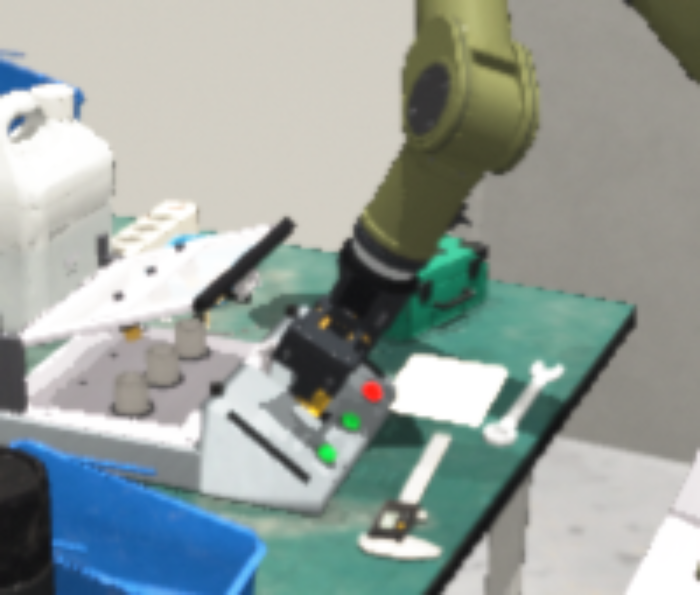

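```bash
python3 -m inch '[[1,[-0.5,0,-1],0],[1,[-1,0,-2],0],[0.35,[-1.5,0,-3],0],[0.35,[-1.5,0,-4],0],[0.35,[-1.5,0,-4],0],[0.35,[-1.5,0,-4],0],[0.35,[-1.5,0,-4],0],[0.35,[-1.5,0,-4],0],[0.35,[-1.5,0,-4],0]]'
python3 -c "
from h import *
st()
for n in('side','top'):
  im=viewer.snapshot(n);im=im[100:270,190:390] if n=='side' else im[120:280,150:350];cv2.imwrite(f'pics/{n}7.png',cv2.resize(im,None,fx=3.5,fy=3.5)[:,:,::-1])"
```

```text
clock: 20.25
tool_pos: [0.4883, 0.0248, 0.1107]
eef_rot: [-0.045, 0.972, 0.005, 0.232]
contact_force: [0.2, -1.2, -0.3]
opening: 0.619
t 20.25 p [0.4883 0.0248 0.1107] q [ 0.37  0.99 -0.98  2.49  2.16  1.   -0.64] 
 lean 26.9 az 3.9 tx [-0.888 -0.085 -0.452] ty [-0.09   0.996 -0.011] tz [ 0.451  0.031 -0.892] F [ 0.2 -1.2 -0.3] op 0.62
```

View pics/side7.png

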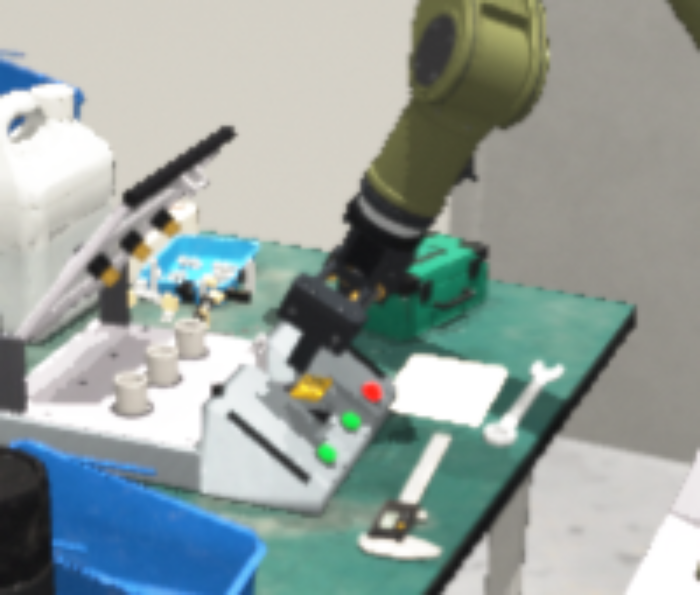

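View pics/top7.png

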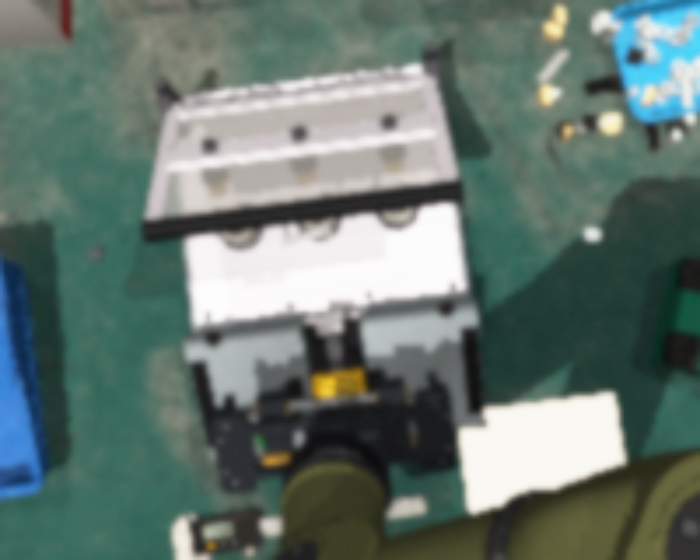

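```bash
python3 -c "
from h import *
im=viewer.snapshot('side')
for y in(.072,0,-.072): print(np.round(proj('side',[Wt([.005,y,.08]),Wt([.005,y,.046])]),1).tolist())
big=cv2.resize(im[160:240,200:300],None,fx=7,fy=7)
for y in(.072,0,-.072):
  t=np.linspace(0,6.28,40)
  for z in(.046,.08):
    for u in proj('side',np.array([Wt([.005+.016*np.cos(a),y+.016*np.sin(a),z]) for a in t])): cv2.circle(big,tuple(int(v) for v in (u+.5-[200,160])*7),1,(255,0,255),-1)
cv2.imwrite('pics/c.png',big[:,:,::-1])
d=go(Wt([.005,-.072,.067]),(0,0,-.066));go(Wt([.005,-.072,.067]),(0,0,.004))
"
```

```text
[[226.3, 207.0], [226.6, 216.3]]
[[235.4, 199.0], [235.5, 208.0]]
[[243.7, 191.7], [243.8, 200.4]]
t 20.4 p [0.4884 0.0249 0.1109] q [ 0.37  0.99 -0.98  2.49  2.16  1.   -0.64] 
 lean 26.9 az 3.9 tx [-0.888 -0.085 -0.452] ty [-0.09   0.996 -0.011] tz [ 0.451  0.031 -0.892] F [-0.2  0.7 -0.8] op 0.65
go [-12.16  -7.14  17.77]
t 20.4 p [0.4884 0.0249 0.1109] q [ 0.37  0.99 -0.98  2.49  2.16  1.   -0.64] 
 lean 26.9 az 3.9 tx [-0.888 -0.085 -0.452] ty [-0.09   0.996 -0.011] tz [ 0.451  0.031 -0.892] F [-0.2  0.7 -0.8] op 0.65
go [-12.16  -7.14  10.77]
```

View pics/c.png

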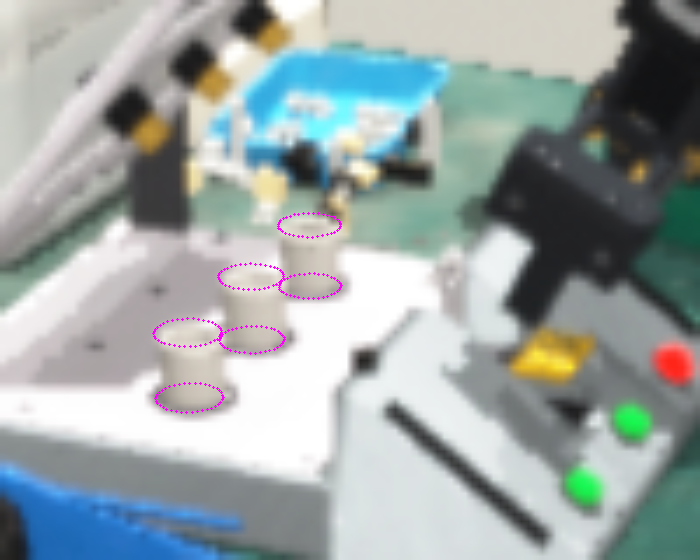

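```bash
python3 -m inch '[[0.47,[-3,-0.5,-1],0],[0.47,[-6,-2.5,0],0],[0.47,[-8.5,-5,1.5],0],[0.47,[-11,-7,3],0],[0.47,[-12.2,-7.1,3.8],0],[0.47,[-12.2,-7.1,3.8],0],[0.47,[-12.2,-7.1,3.8],0]]'
python3 -c "
from h import *
go(Wt([.005,-.072,.067]),(0,0,.074));go(Wt([.005,-.072,.067]),(0,0,.004))
for n in('side','top'):
  im=viewer.snapshot(n);im=im[100:270,190:390] if n=='side' else im[120:280,150:350];cv2.imwrite(f'pics/{n}8.png',cv2.resize(im,None,fx=3.5,fy=3.5)[:,:,::-1])"
```

```text
clock: 21.1
tool_pos: [0.6192, -0.0336, 0.1329]
eef_rot: [-0.046, 0.972, 0.005, 0.232]
contact_force: [-1.0, -0.1, 0.6]
opening: 0.529
t 21.1 p [ 0.6192 -0.0336  0.1329] q [ 0.47  0.9  -0.8   2.1   1.94  0.58 -0.13] 
 lean 26.8 az 4.0 tx [-0.888 -0.086 -0.451] ty [-0.091  0.996 -0.011] tz [ 0.45   0.032 -0.892] F [-1.  -0.1  0.6] op 0.53
go [-0.05 -0.12  0.01]
t 21.1 p [ 0.6192 -0.0336  0.1329] q [ 0.47  0.9  -0.8   2.1   1.94  0.58 -0.13] 
 lean 26.8 az 4.0 tx [-0.888 -0.086 -0.451] ty [-0.091  0.996 -0.011] tz [ 0.45   0.032 -0.892] F [-1.  -0.1  0.6] op 0.53
go [-0.05 -0.12  7.01]
```

View pics/side8.png

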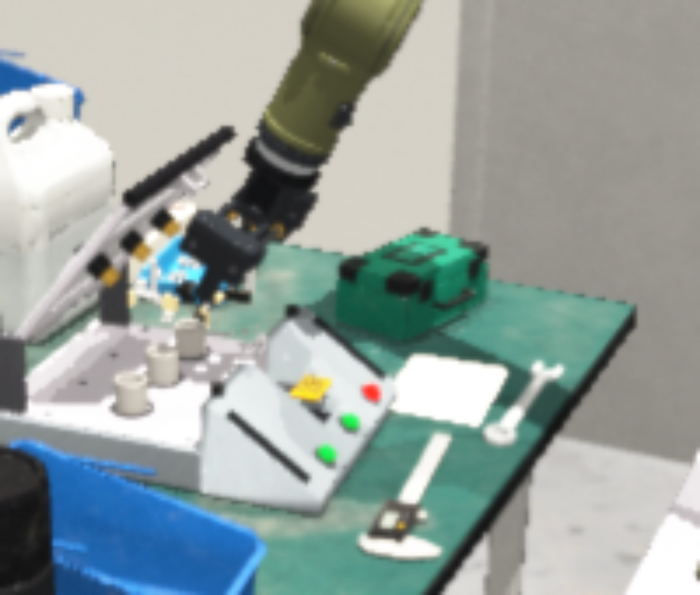

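View pics/top8.png

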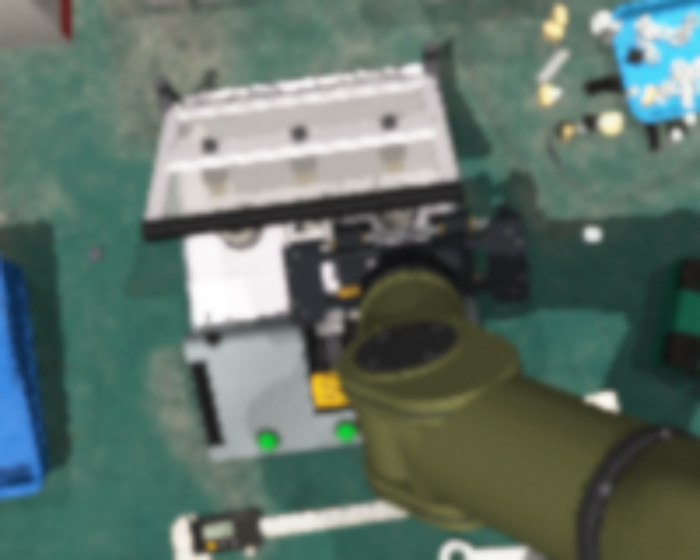

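```bash
python3 -m inch '[[0.47,[0,-0.1,2.5],0],[0.47,[0,-0.1,4.5],0],[0.47,[0,-0.1,6],0],[0.47,[0,-0.1,7],0],[0.47,[0,-0.1,7],0]]'
python3 -c "
from h import *
go(Wt([.005,-.072,.067]),(0,0,.004))
for n in('side',):
  im=viewer.snapshot(n);im=im[150:230,210:310];cv2.imwrite(f'pics/{n}9.png',cv2.resize(im,None,fx=6,fy=6)[:,:,::-1])"
```

```text
clock: 21.7
tool_pos: [0.6515, -0.0328, 0.0695]
eef_rot: [-0.045, 0.972, 0.005, 0.232]
contact_force: [-0.4, -0.6, 0.1]
opening: 0.531
t 21.7 p [ 0.6515 -0.0328  0.0695] q [ 0.45  1.05 -0.78  2.02  2.04  0.63 -0.16] 
 lean 26.8 az 4.0 tx [-0.889 -0.085 -0.451] ty [-0.09   0.996 -0.011] tz [ 0.45   0.031 -0.893] F [-0.4 -0.6  0.1] op 0.53
go [-0.04  0.03 -0.1 ]
```

View pics/side9.png

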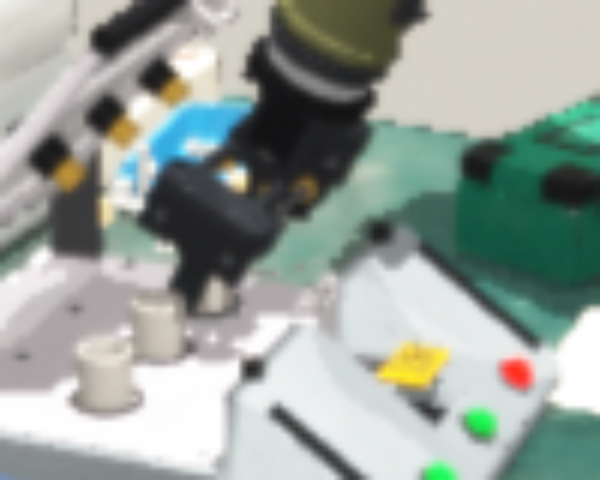

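Cup between the fingers (around 215,290); no contact. Close.

```bash
python3 -m inch '[[0.8,[0,0,0],0],[0.8,[0,0,0],0],[0.8,[0,0,0],0],[0.8,[0,0,0],0],[0.8,[0,0,0],0]]' 25
python3 -c "from h import *;st()"
```

```text
clock: 22.25
tool_pos: [0.6521, -0.0327, 0.0716]
eef_rot: [-0.046, 0.971, 0.005, 0.233]
contact_force: [-2.2, -0.1, 7.0]
opening: 0.35
t 22.25 p [ 0.6521 -0.0327  0.0716] q [ 0.45  1.04 -0.78  2.02  2.04  0.63 -0.16] 
 lean 27.0 az 4.0 tx [-0.887 -0.086 -0.453] ty [-0.091  0.996 -0.011] tz [ 0.452  0.031 -0.891] F [-2.2 -0.1  7. ] op 0.35
```

```bash
python3 -c "
from h import *
for P in [(.652,-.033,.087),(.60,-.036,.19),(.52,0,.23),(.50,.2,.23),(.485,.37,.23),(.485,.37,.092)]: go(P)" | grep go
```

```text
go [-0.69 -0.04 -1.38]
go [ -0.72   0.02 -12.92]
go [  4.26   4.28 -19.99]
go [  4.31  24.38 -20.27]
go [  4.18  41.45 -20.41]
go [10.43 41.6  -8.11]
```

```bash
python3 -m inch '[[0.8,[-0.35,0,-0.7],0],[0.8,[-0.7,0,-1.4],0],[0.8,[-0.7,0,-4],0],[0.8,[-0.7,0,-7],0],[0.8,[-0.7,0,-10],0],[0.8,[-0.7,0,-13],0],[0.8,[1,1,-15.5],0],[0.8,[2.8,2.5,-18],0],[0.8,[4.3,4.3,-20],0],[0.8,[4.3,4.3,-20],0]]'
python3 -c "
from h import *
for P in [(.50,.2,.23),(.485,.37,.23),(.485,.37,.092)]: go(P)
for n in('side',):
  im=viewer.snapshot(n);im=im[100:270,190:390];cv2.imwrite(f'pics/{n}10.png',cv2.resize(im,None,fx=3.5,fy=3.5)[:,:,::-1])"
```

```text
clock: 23.25
tool_pos: [0.517, 0.0022, 0.2309]
eef_rot: [-0.048, 0.971, 0.006, 0.233]
contact_force: [0.5, -0.3, -1.2]
opening: 0.351
t 23.25 p [0.517  0.0022 0.2309] q [ 0.47  0.62 -0.89  2.31  1.79  0.54 -0.22] 
 lean 26.9 az 4.2 tx [-0.887 -0.091 -0.453] ty [-0.096  0.995 -0.011] tz [ 0.451  0.033 -0.892] F [ 0.5 -0.3 -1.2] op 0.35
go [-0.24 19.85 -0.03]
t 23.25 p [0.517  0.0022 0.2309] q [ 0.47  0.62 -0.89  2.31  1.79  0.54 -0.22] 
 lean 26.9 az 4.2 tx [-0.887 -0.091 -0.453] ty [-0.096  0.995 -0.011] tz [ 0.451  0.033 -0.892] F [ 0.5 -0.3 -1.2] op 0.35
go [-0.46 36.92 -0.15]
t 23.25 p [0.517  0.0022 0.2309] q [ 0.47  0.62 -0.89  2.31  1.79  0.54 -0.22] 
 lean 26.9 az 4.2 tx [-0.887 -0.091 -0.453] ty [-0.096  0.995 -0.011] tz [ 0.451  0.033 -0.892] F [ 0.5 -0.3 -1.2] op 0.35
go [ 5.79 37.07 12.16]
```

View pics/side10.png

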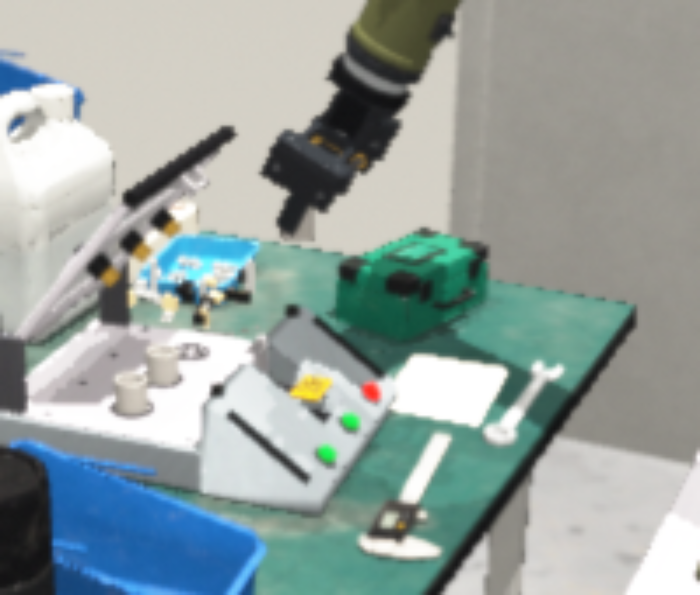

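Failed cup is held (about 300,222); its nest (195,350) is empty, good cups in place. Move over the bin.

```bash
python3 -m inch '[[0.8,[0,4,0],0],[0.8,[0,8,0],0],[0.8,[0,12,0],0],[0.8,[-0.2,16,0],0],[0.8,[-0.2,20,0],0],[0.8,[-0.3,24,0],0],[0.8,[-0.3,28,0],0],[0.8,[-0.4,32,0],0],[0.8,[-0.5,37,-0.1],0],[0.8,[-0.5,37,-0.1],0],[0.8,[-0.5,37,-0.1],0]]'
python3 -c "
from h import *
for P in [(.485,.37,.23),(.485,.37,.092)]: go(P)
for n in('side','top'):
  im=viewer.snapshot(n);im=im[130:300,150:350] if n=='side' else im[120:280,70:270];cv2.imwrite(f'pics/{n}11.png',cv2.resize(im,None,fx=3.5,fy=3.5)[:,:,::-1])"
```

```text
clock: 24.4
tool_pos: [0.4904, 0.3698, 0.2278]
eef_rot: [-0.045, 0.972, 0.005, 0.232]
contact_force: [0.5, -1.3, -1.8]
opening: 0.349
t 24.4 p [0.4904 0.3698 0.2278] q [-0.34  0.78 -0.94  1.97  1.42  0.99 -0.45] 
 lean 26.9 az 3.9 tx [-0.888 -0.086 -0.452] ty [-0.09   0.996 -0.011] tz [ 0.451  0.031 -0.892] F [ 0.5 -1.3 -1.8] op 0.35
go [ 0.38  0.07 -0.44]
t 24.4 p [0.4904 0.3698 0.2278] q [-0.34  0.78 -0.94  1.97  1.42  0.99 -0.45] 
 lean 26.9 az 3.9 tx [-0.888 -0.086 -0.452] ty [-0.09   0.996 -0.011] tz [ 0.451  0.031 -0.892] F [ 0.5 -1.3 -1.8] op 0.35
go [ 6.61  0.22 11.87]
```

View pics/side11.png

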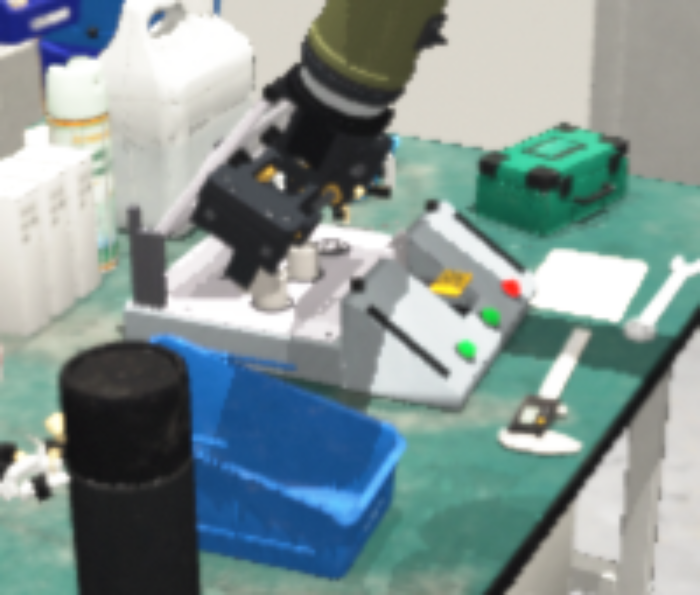

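View pics/top11.png

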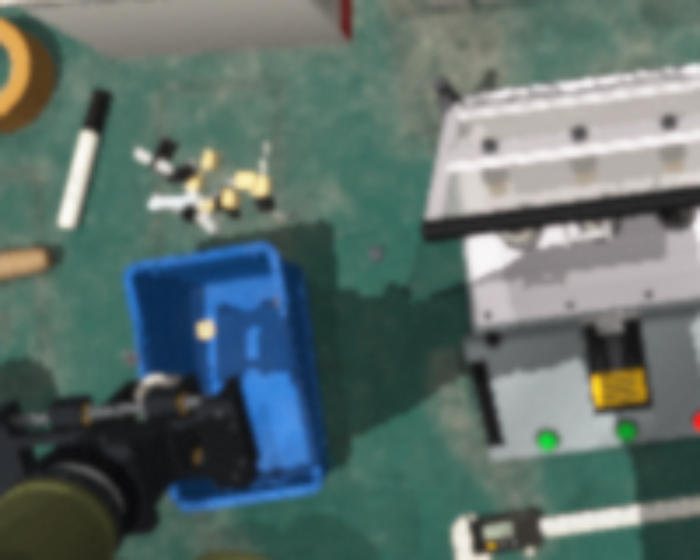

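```bash
python3 -m inch '[[0.8,[1.6,0.1,2.5],0],[0.8,[3.2,0.1,5.5],0],[0.8,[4.8,0.1,8.5],0],[0.8,[6,0.2,10.8],0],[0.8,[6.6,0.2,11.9],0],[0.8,[6.6,0.2,11.9],0]]'
python3 -c "
from h import *
for P in [(.485,.37,.092)]: go(P)
for n in('side','top'):
  im=viewer.snapshot(n);im=im[130:300,150:350] if n=='side' else im[120:280,70:270];cv2.imwrite(f'pics/{n}12.png',cv2.resize(im,None,fx=3.5,fy=3.5)[:,:,::-1])"
```

```text
clock: 25.1
tool_pos: [0.4855, 0.3665, 0.0906]
eef_rot: [-0.045, 0.972, 0.003, 0.232]
contact_force: [-0.4, -1.0, -0.8]
opening: 0.35
t 25.1 p [0.4855 0.3665 0.0906] q [-0.41  1.02 -0.84  2.06  1.75  1.01 -0.77] 
 lean 26.8 az 3.5 tx [-0.889 -0.085 -0.45 ] ty [-0.088  0.996 -0.014] tz [ 0.45   0.027 -0.893] F [-0.4 -1.  -0.8] op 0.35
go [-0.05  0.35 -0.14]
```

View pics/side12.png

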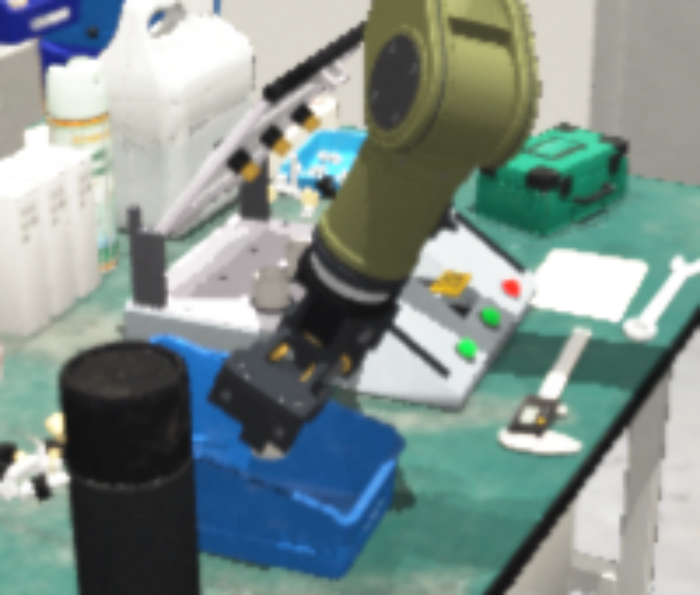

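View pics/top12.png

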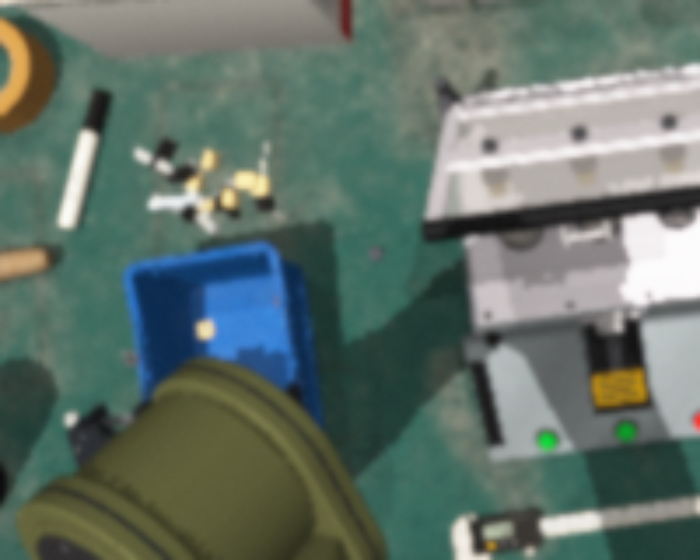

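```bash
python3 -m inch '[[0.4,[0,0.2,0],0],[0.4,[0,0.2,0],0],[0.4,[0,0.2,0],0],[0.4,[0,0.2,-3],0],[0.4,[-1,0.2,-7],0],[0.4,[-3,0.2,-11],0],[0.4,[-5,0.2,-15],0],[0.8,[-7,-3,-18],0],[1,[-8.5,-7,-20],0],[1,[-9.5,-11,-21],0]]'
python3 -c "
from h import *
st()
for n in('side','top'):
  im=viewer.snapshot(n);im=im[130:300,150:350] if n=='side' else im[120:280,70:270];cv2.imwrite(f'pics/{n}13.png',cv2.resize(im,None,fx=3.5,fy=3.5)[:,:,::-1])"
```

```text
clock: 26.2
tool_pos: [0.4849, 0.2609, 0.3266]
eef_rot: [-0.046, 0.971, 0.006, 0.235]
contact_force: [1.0, 0.3, -0.0]
opening: 0.35
t 26.2 p [0.4849 0.2609 0.3266] q [-0.06  0.53 -1.04  2.06  1.21  0.89 -0.17] 
 lean 27.1 az 4.2 tx [-0.886 -0.086 -0.456] ty [-0.092  0.996 -0.01 ] tz [ 0.455  0.033 -0.89 ] F [ 1.   0.3 -0. ] op 0.35
```

View pics/side13.png

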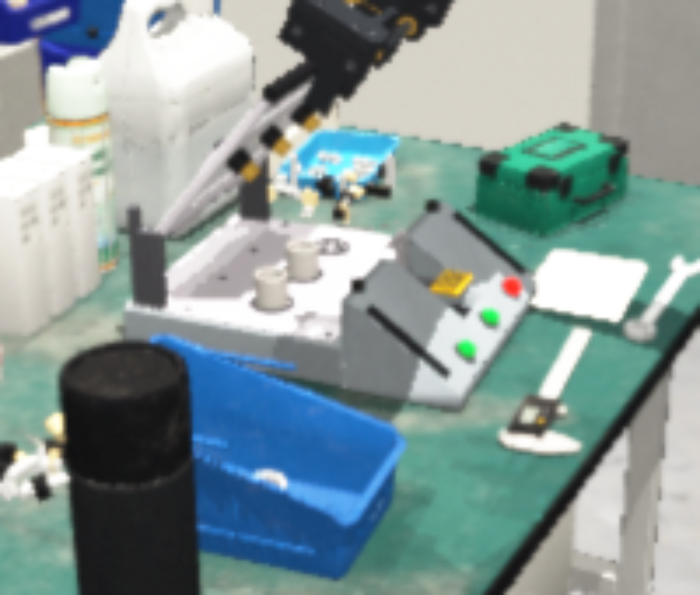

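View pics/top13.png

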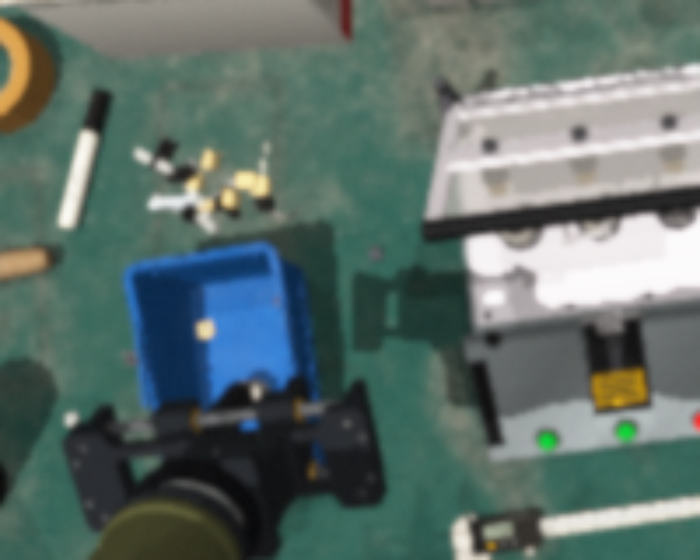

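```bash
cat >> h.py <<'E'
def G(th,n,rr=.187): # point on guard (tester frame), n above midplane
    return [.105-rr*np.cos(th)+n*np.sin(th),0,.115+rr*np.sin(th)+n*np.cos(th)]
E
python3 -c "
from h import *
for P in ([-.07,.0,.34],[.02,0,.315],G(.9,.02)): print(np.round(P,3));go(Wt(P),LOW)"
```

```text
[-0.07  0.    0.34]
t 26.3 p [0.4869 0.254  0.3253] q [-0.05  0.53 -1.04  2.06  1.21  0.89 -0.17] 
 lean 27.1 az 2.8 tx [-0.887 -0.079 -0.456] ty [-0.08   0.997 -0.016] tz [ 0.455  0.022 -0.89 ] F [ 0.3  0.2 -0.3] op 0.26
go [ -7.35 -22.79   0.67]
[0.02  0.    0.315]
t 26.3 p [0.4869 0.254  0.3253] q [-0.05  0.53 -1.04  2.06  1.21  0.89 -0.17] 
 lean 27.1 az 2.8 tx [-0.887 -0.079 -0.456] ty [-0.08   0.997 -0.016] tz [ 0.455  0.022 -0.89 ] F [ 0.3  0.2 -0.3] op 0.26
go [-14.22 -22.64   7.  ]
[0.004 0.    0.274]
t 26.3 p [0.4869 0.254  0.3253] q [-0.05  0.53 -1.04  2.06  1.21  0.89 -0.17] 
 lean 27.1 az 2.8 tx [-0.887 -0.079 -0.456] ty [-0.08   0.997 -0.016] tz [ 0.455  0.022 -0.89 ] F [ 0.3  0.2 -0.3] op 0.26
go [-10.97 -22.59   9.94]
```

```bash
python3 -m inch '[[1,[-2,-3,-1.5],0],[1,[-4,-7,-1.5],0],[1,[-5,-11,-1],0],[1,[-6,-15,0],0],[1,[-7,-19,0.3],0],[1,[-7.4,-22.8,0.7],0],[1,[-7.4,-22.8,0.7],0],[1,[-7.4,-22.8,0.7],0]]'
python3 -c "
from h import *
for P in ([-.07,.0,.34],[.02,0,.315],G(.9,.02)): print(np.round(P,3));go(Wt(P),LOW)"
```

```text
clock: 27.1
tool_pos: [0.574, 0.0401, 0.3532]
eef_rot: [-0.045, 0.972, 0.005, 0.232]
contact_force: [-0.0, 0.4, -0.8]
opening: 0.006
[-0.07  0.    0.34]
t 27.1 p [0.574  0.0401 0.3532] q [ 0.55  0.53 -1.12  1.99  1.09  0.71  0.47] 
 lean 26.9 az 3.9 tx [-0.888 -0.084 -0.452] ty [-0.089  0.996 -0.011] tz [ 0.451  0.031 -0.892] F [-0.   0.4 -0.8] op 0.01
go [-0.04 -0.73 -0.34]
[0.02  0.    0.315]
t 27.1 p [0.574  0.0401 0.3532] q [ 0.55  0.53 -1.12  1.99  1.09  0.71  0.47] 
 lean 26.9 az 3.9 tx [-0.888 -0.084 -0.452] ty [-0.089  0.996 -0.011] tz [ 0.451  0.031 -0.892] F [-0.   0.4 -0.8] op 0.01
go [-6.94 -0.68  5.95]
[0.004 0.    0.274]
t 27.1 p [0.574  0.0401 0.3532] q [ 0.55  0.53 -1.12  1.99  1.09  0.71  0.47] 
 lean 26.9 az 3.9 tx [-0.888 -0.084 -0.452] ty [-0.089  0.996 -0.011] tz [ 0.451  0.031 -0.892] F [-0.   0.4 -0.8] op 0.01
go [-3.7  -0.64  8.91]
```

```bash
python3 -m inch '[[1,[-2.5,-0.3,1],0],[1,[-5,-0.6,3.5],0],[1,[-6.9,-0.7,6],0],[1,[-6.9,-0.7,6],0],[1,[-6.9,-0.7,6],0]]'
python3 -c "
from h import *
for P in (G(.9,.02),G(.9,.006)): print(np.round(P,3));go(Wt(P),LOW)
for n in('side','top'):
  im=viewer.snapshot(n);im=im[90:260,150:350] if n=='side' else im[120:280,150:350];cv2.imwrite(f'pics/{n}14.png',cv2.resize(im,None,fx=3.5,fy=3.5)[:,:,::-1])"
```

```text
clock: 27.6
tool_pos: [0.6624, 0.044, 0.331]
eef_rot: [-0.047, 0.972, 0.006, 0.232]
contact_force: [-0.6, 0.6, -0.7]
opening: 0.005
[0.004 0.    0.274]
t 27.6 p [0.6624 0.044  0.331 ] q [ 0.46  0.68 -1.06  1.79  1.13  0.79  0.55] 
 lean 26.9 az 4.3 tx [-0.888 -0.088 -0.452] ty [-0.094  0.996 -0.01 ] tz [ 0.451  0.034 -0.892] F [-0.6  0.6 -0.7] op 0.0
go [ 3.19 -0.26  2.94]
[-0.007  0.     0.265]
t 27.6 p [0.6624 0.044  0.331 ] q [ 0.46  0.68 -1.06  1.79  1.13  0.79  0.55] 
 lean 26.9 az 4.3 tx [-0.888 -0.088 -0.452] ty [-0.094  0.996 -0.01 ] tz [ 0.451  0.034 -0.892] F [-0.6  0.6 -0.7] op 0.0
go [ 4.56 -0.25  3.22]
```

View pics/side14.png

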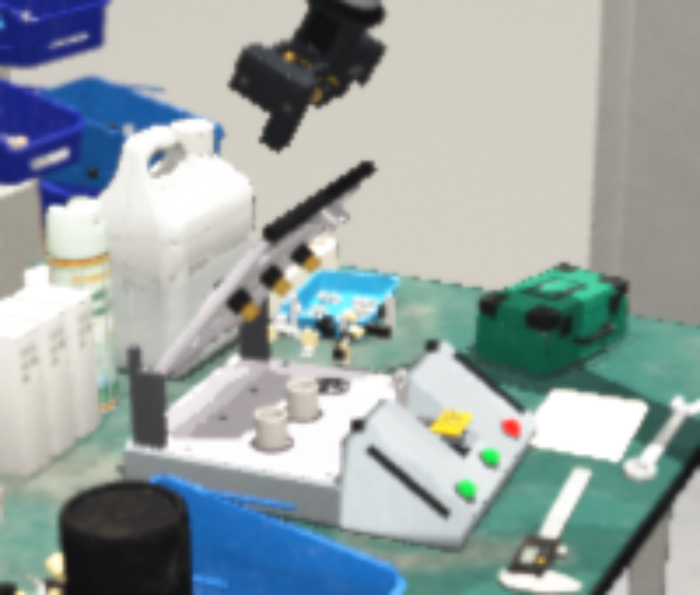

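View pics/top14.png

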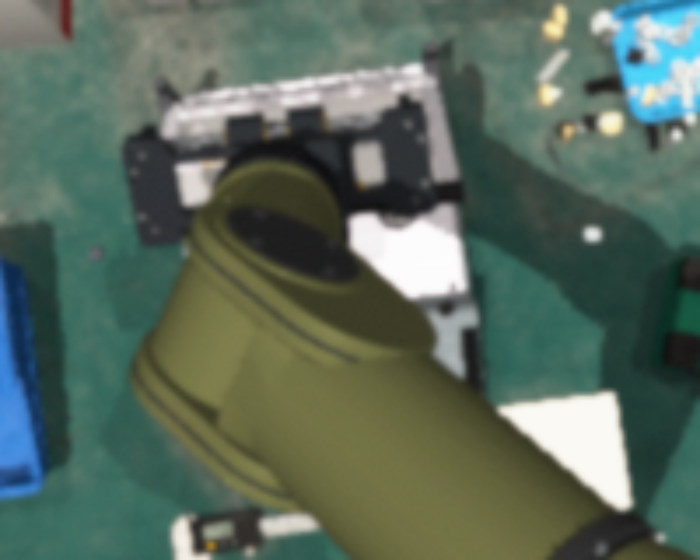

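```bash
python3 -c "
from h import *
for th,n in [(.9,.02),(.9,.01),(.85,.007),(.8,.006),(.7,.006),(.6,.005),(.5,.005),(.4,.005),(.3,.005),(.2,.005),(.1,.005)]: print(th,end=' ');go(Wt(G(th,n)),LOW)" | grep go
```

```text
go [ 3.19 -0.18  3.03]
go [ 4.17 -0.17  3.23]
go [ 5.39 -0.16  3.46]
go [ 6.39 -0.16  3.71]
go [ 8.17 -0.14  4.3 ]
go [ 9.96 -0.12  5.11]
go [11.58 -0.1   6.05]
go [13.1  -0.08  7.14]
go [14.5  -0.06  8.38]
go [15.77 -0.04  9.75]
go [16.9  -0.02 11.24]
```

```bash
python3 -m inch '[[1,[1.5,0,1.5],0],[1,[3.2,-0.1,3],0],[1,[4.2,-0.1,3.2],0],[1,[5.4,-0.1,3.5],0],[1,[6.4,-0.1,3.7],0],[1,[7.3,-0.1,4],0],[1,[8.2,-0.1,4.3],0],[1,[9.1,-0.1,4.7],0],[1,[10,-0.1,5.1],0]]'
python3 -c "
from h import *
go(Wt(G(.6,.005)),LOW)
for n in('side',):
  im=viewer.snapshot(n);im=im[90:260,150:350] if n=='side' else im[120:280,150:350];cv2.imwrite(f'pics/{n}15.png',cv2.resize(im,None,fx=3.5,fy=3.5)[:,:,::-1])"
```

```text
clock: 28.6
tool_pos: [0.5977, 0.0339, 0.2424]
eef_rot: [-0.046, 0.971, 0.005, 0.234]
contact_force: [2.0, -0.8, 1.4]
opening: 0.005
t 28.6 p [0.5977 0.0339 0.2424] q [ 0.42  0.7  -0.94  2.08  1.53  0.62  0.08] 
 lean 27.1 az 3.9 tx [-0.886 -0.087 -0.456] ty [-0.091  0.996 -0.012] tz [ 0.455  0.031 -0.89 ] F [ 2.  -0.8  1.4] op 0.0
go [0.12 0.11 0.07]
```

View pics/side15.png

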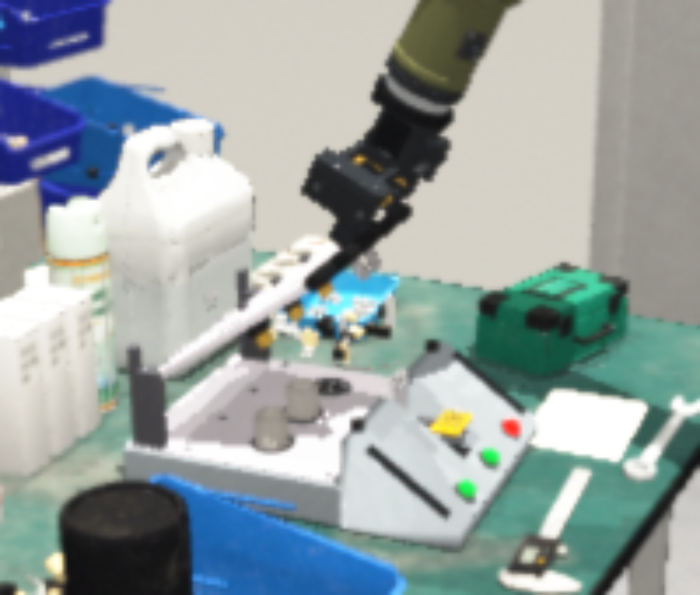

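```bash
python3 -m inch '[[1,[0.8,0,0.5],0],[1,[1.6,0,1],0],[1,[2.4,0,1.5],0],[1,[3.1,0,2.1],0],[1,[3.8,0,2.7],0],[1,[4.5,0,3.3],0],[1,[5.2,0,4],0],[1,[5.8,0,4.7],0],[1,[6.4,0,5.4],0],[1,[6.9,0,6.1],0],[1,[6.9,0,6.1],0]]'
python3 -c "
from h import *
for th,n in [(.1,.005),(.06,.005),(.03,.005),(0,.005),(-.02,.005),(-.02,0)]: go(Wt(G(th,n)),LOW)
for n in('side',):
  im=viewer.snapshot(n);im=im[90:260,150:350] if n=='side' else im[120:280,150:350];cv2.imwrite(f'pics/{n}16.png',cv2.resize(im,None,fx=3.5,fy=3.5)[:,:,::-1])" | grep -v lean
```

```text
clock: 29.75
tool_pos: [0.5635, 0.0298, 0.1549]
eef_rot: [-0.046, 0.972, 0.006, 0.232]
contact_force: [0.8, 2.1, 2.2]
opening: 0.008
t 29.75 p [0.5635 0.0298 0.1549] q [ 0.4   0.87 -0.95  2.25  1.93  0.76 -0.32] 
go [ 0.02  0.2  -0.05]
t 29.75 p [0.5635 0.0298 0.1549] q [ 0.4   0.87 -0.95  2.25  1.93  0.76 -0.32] 
go [0.43 0.21 0.58]
t 29.75 p [0.5635 0.0298 0.1549] q [ 0.4   0.87 -0.95  2.25  1.93  0.76 -0.32] 
go [0.72 0.21 1.06]
t 29.75 p [0.5635 0.0298 0.1549] q [ 0.4   0.87 -0.95  2.25  1.93  0.76 -0.32] 
go [0.99 0.22 1.55]
t 29.75 p [0.5635 0.0298 0.1549] q [ 0.4   0.87 -0.95  2.25  1.93  0.76 -0.32] 
go [1.16 0.22 1.88]
t 29.75 p [0.5635 0.0298 0.1549] q [ 0.4   0.87 -0.95  2.25  1.93  0.76 -0.32] 
go [1.38 0.23 2.33]
```

View pics/side16.png

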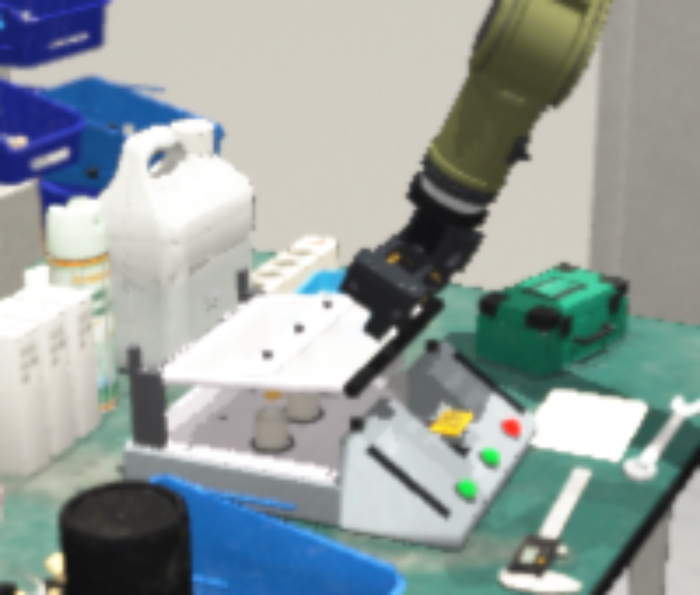

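```bash
python3 -m inch '[[1,[0.4,0.1,0.6],0],[1,[0.7,0.1,1.1],0],[1,[1,0.1,1.5],0],[1,[1.2,0.1,1.9],0],[1,[1.2,0.1,1.9],0]]'
python3 -c "
from h import *
for th,n in [(0,.005),(-.02,.005),(-.02,0)]: go(Wt(G(th,n)),LOW)
" | grep -v lean
```

```text
clock: 30.3
tool_pos: [0.5617, 0.0296, 0.1322]
eef_rot: [-0.045, 0.972, 0.005, 0.233]
contact_force: [0.5, 0.6, 2.2]
opening: 0.003
t 30.3 p [0.5617 0.0296 0.1322] q [ 0.4   0.93 -0.95  2.27  2.    0.81 -0.37] 
go [-0.2   0.2  -0.39]
t 30.3 p [0.5617 0.0296 0.1322] q [ 0.4   0.93 -0.95  2.27  2.    0.81 -0.37] 
go [-0.02  0.21 -0.06]
t 30.3 p [0.5617 0.0296 0.1322] q [ 0.4   0.93 -0.95  2.27  2.    0.81 -0.37] 
go [0.2  0.21 0.39]
```

```bash
python3 -m inch '[[1,[0.1,0,0.2],0],[1,[0.2,0,0.4],0],[1,[0.2,0,0.4],0]]'
python3 -c "
from h import *
im=viewer.snapshot('side')[160:230,200:320];cv2.imwrite('pics/s17.png',cv2.resize(im,None,fx=6,fy=6)[:,:,::-1])"
python3 -m inch '[[1,[0.1,0,0.2],0],[1,[0.2,0,0.4],0],[1,[0.2,0,0.4],0]]'
```

```text
clock: 30.6
tool_pos: [0.562, 0.0297, 0.1291]
eef_rot: [-0.046, 0.971, 0.005, 0.234]
contact_force: [-2.1, -2.1, 13.2]
opening: 0.002
clock: 30.95
tool_pos: [0.5621, 0.0298, 0.1272]
eef_rot: [-0.047, 0.971, 0.004, 0.236]
contact_force: [-11.4, -5.1, 35.0]
opening: 0.006
```

View pics/s17.png

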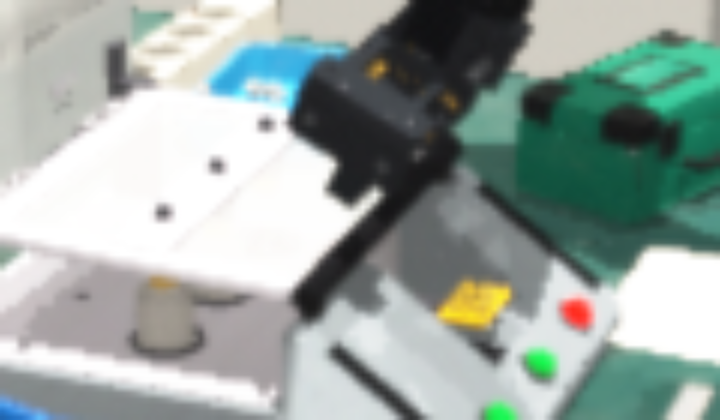

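```bash
python3 -m inch '[[1,[-0.3,0,-0.5],0],[1,[-0.6,0,-1.5],0],[1,[-1,0,-3],0],[1,[-1,0,-7],0],[1,[-1,0,-11],0],[1,[-1,0,-15],0],[1,[-1,0,-15],0],[1,[-1,0,-15],0],[1,[-1,0,-15],0]]'
python3 -c "
from h import *
st()
for n in('side','top'):
  im=viewer.snapshot(n);im=im[130:300,150:350] if n=='side' else im[120:280,70:310];cv2.imwrite(f'pics/{n}18.png',cv2.resize(im,None,fx=3.3,fy=3.3)[:,:,::-1])"
```

```text
clock: 31.85
tool_pos: [0.5024, 0.0252, 0.2607]
eef_rot: [-0.045, 0.972, 0.005, 0.231]
contact_force: [-0.1, 0.8, -0.0]
opening: 0.004
t 31.85 p [0.5024 0.0252 0.2607] q [ 0.47  0.57 -0.99  2.31  1.62  0.58 -0.13] 
 lean 26.8 az 3.8 tx [-0.889 -0.085 -0.45 ] ty [-0.089  0.996 -0.011] tz [ 0.449  0.03  -0.893] F [-0.1  0.8 -0. ] op 0.0
```

View pics/side18.png

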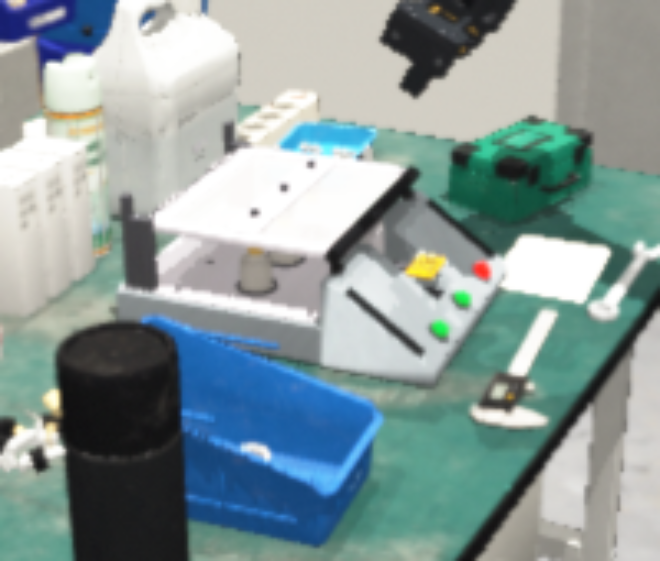

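View pics/top18.png

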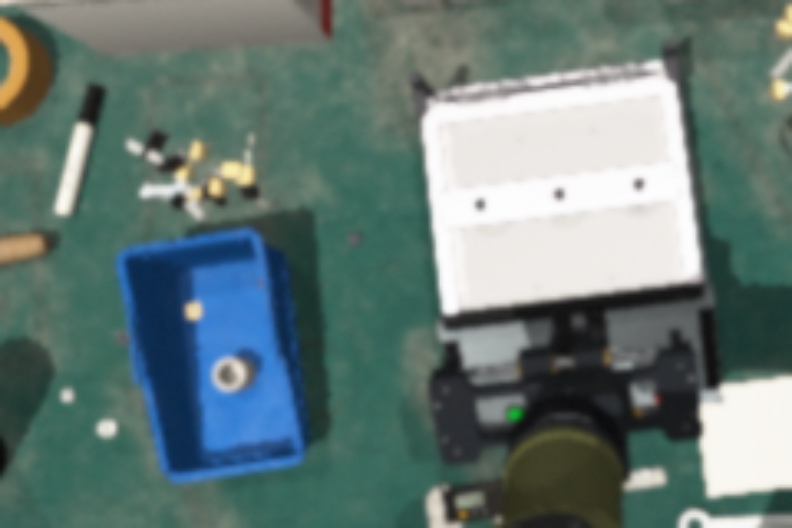

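```bash
python3 -m inch '[[1,[0,0,0],0],[1,[0,0,0],0]]'; python3 -c "
from h import *
print(r.finish_job())"
```

```text
clock: 32.15
tool_pos: [0.5026, 0.0259, 0.261]
eef_rot: [-0.045, 0.972, 0.005, 0.232]
contact_force: [-0.7, 0.0, -0.3]
opening: 0.008
the job is handed in; nothing more can be done
None
```

I pressed the release paddle with the gripper leaned back about 27°, and the guard sprang fully open without touching it. I then took the failed cup (right-hand nest, behind the red lamp) out and dropped it into the blue bin. Last, I pushed the guard down until it latched. The job was handed in at about 32 s of the 67 s; handing in gave no verdict.

**How the lean was made:** the moves only shift the tool and turn it about its own axis. I got the lean by pushing the arm against its reach limit high above the bench, then turned the wrist over so it could reach down to the paddle.

**Last pictures, taken after the arm had backed away:**
- **Guard:** shut, and it stayed down with nothing on it. The paddle looks back at rest.
- **Failed cup:** upright in the bin, which had not visibly moved.
- **Good cups:** they looked in place, but only one shows fully. The other is partly hidden under the guard, and I did not measure their positions again.
- **Arm:** clear of everything, with about zero contact force.

**Less clean moments:**
- The last push on the guard overshot to its stop at about 35 N, against the 10 to 12 N needed.
- While leaning the arm at a wrist limit in free air, the force reading briefly showed about 10 N, and I saw nothing it could have touched.

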